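# Put the carving gouges away in their rack and lock the blade guard

## Task

Put the carving gouges away: turn the two turnbuttons on the rack lengthwise, lift the blade guard upright, and press every gouge that lies about on the bench into the rack, any gouge in any place, handle in the notch, blade end in the blade box and its round neck right down past the sprung jaw of the fork clip. When all of them are in, fold the guard fully down over the blades and turn both turnbuttons crosswise over it again. Leave the other tools on the bench where they are.

Things in the scene. Friction and masses are not known exactly. Their poses are not given: they have to be found in the camera images.
- rack: wooden rack, fixed, 258 x 262 mm, four places 54 mm apart. Origin at bench level amid the places; x across them (away from the robot), y along the tools to the blades. Base 12 mm thick, y -77 to +185. Rear rail at y -67 to -53: notches 38 mm wide, floor 30 mm up, tops 48. Clear base between y -53 and +38. A seated gouge lies level along y, axis 42 mm up, its origin near y = 0
- clip1 (a point): axis point of a neck seated in clip 1, at rack x -81, y +45 mm, 42 mm up; axes are the rack's. A clip is 14 mm wide along the tool, open on top: on its +x side a fixed steel prong with flared top (62 mm high), on its -x side a steel jaw (66 mm high) hinged at its foot, sprung shut, sloping lead-in on top, nose reaching over the seated neck
- clip2 (a point): as clip1, at rack x -27 mm. A neck laid in a clip's mouth, over its seat, rests with its axis about 14 mm too high; pressing it down takes about 8 to 15 N, at most 25; the jaw swings out to -x and springs back over the neck
- clip3 (a point): as clip1, at rack x +27 mm. All clips stand on a rail at rack y +38 to +56 mm, top 32 mm up
- clip4 (a point): as clip1, at rack x +81 mm
- gouge1: carving gouge, 230 mm, 0.1 kg: octagonal wooden handle 24 mm across flats, round neck 20 mm thick with brass ferrule, 8 mm steel shank, curved blade. Origin on the axis near the centre of mass, the place to grip. x towards the blade: butt -85, handle to +25, neck +25 to +65, edge +145 mm. Starts lying on the bench, axis 12 mm up, blade away from or towards the robot
- gouge2: as gouge1, other blade width. Two to four gouges are out; one that reads None at the start is absent (later, None means that the fingers hold it)
- gouge3: as gouge1, other blade width; it may lie on any of the handle's eight flats
- gouge4: as gouge1, other blade width
- gouge1_neck (a point): point on the axis of gouge1 amid its round neck, 45 mm from its origin towards the blade; belongs at a clip point (15 mm to and fro along the tool does not matter)
- gouge2_neck (a point): point on the axis of gouge2 amid its round neck, 45 mm from its origin towards the blade; belongs at a clip point (15 mm to and fro along the tool does not matter)
- gouge3_neck (a point): point on the axis of gouge3 amid its round neck, 45 mm from its origin towards the blade; belongs at a clip point (15 mm to and fro along the tool does not matter)
- gouge4_neck (a point): point on the axis of gouge4 amid its round neck, 45 mm from its origin towards the blade; belongs at a clip point (15 mm to and fro along the tool does not matter)
- guard (a joint): angle of the plywood blade guard, 212 mm (rack x) by 82 mm, 8 mm thick: 0 shut, folded down flat over the blade box (top 58 mm up, rack y +90 to +172), 1.57 upright, stop at 1.9. Shut at the start. Stiff hinge: it stays where it is left; 1 to 3 N at its edge moves it
- guard_knob (a point): centre of the round wooden knob on the guard, a ball 18 mm across on a 10 mm stem, 20 mm off the guard's mid-plane and 66 mm from the hinge axis: on top (74 mm up, rack y +106) when the guard is shut, on the side away from the clips (+y) when it is upright
- guard_hinge (a point): middle of the guard's hinge axis (along rack x), at rack y +172 mm, 54 mm up, on the end board (y +172 to +184, 50 mm high); the guard folds down towards -y, between two cheeks (rack x 111 to 127 mm either side, y +84 to +184, tops 58 mm up)
- button_near (a joint): angle of the wooden turnbutton on the cheek at rack -x: a bar 58 mm long, 14 wide, 14 high, turning about its middle, anticlockwise from above positive, stops at -1.75 and +1.75. 0: lengthwise along rack y, clear of the guard; +1.57 or -1.57: crosswise over the guard, either will do. Starts crosswise, at 1.4 to 1.72. A little stiff (0.05 N m), stays where it is left
- button_far (a joint): the same on the cheek at rack +x; starts crosswise, at -1.72 to -1.4
- button_near_pivot (a point): axis of the near turnbutton at mid-height of its bar, 66.5 mm up, at rack x -120, y +112 mm (cheek's top 58 mm up, bar's top 73 mm)
- button_far_pivot (a point): the same of the far turnbutton, at rack x +120, y +112 mm
- mallet: bystander: a carver's round wooden mallet standing on its head, 210 mm high, 92 mm across; origin under its centre
- oil: bystander: an amber oil bottle, 130 mm high, 56 mm across; origin under its centre
- sanding_block: bystander: a cork sanding block 110 by 65 by 29 mm; origin under its centre
- file: bystander: a flat steel file with a round black handle, 300 mm long along its x axis, 28 mm thick at the handle; not a gouge

How it is judged (in metres and radians):
On the way, in this order (a step that is already met when the one before it is completed fails the run):
1. both turnbuttons are turned lengthwise, clear of the guard (value of joint button_near between -0.3 and 0.3 rad and value of joint button_far between -0.3 and 0.3 rad), for 0.2 s.
2. the guard is lifted upright (value of joint guard above 1.2 rad), for 0.2 s.
3. every gouge is clipped into a place of the rack, blade end under the guard (z of gouge1_neck in the frame of rack between 0.037 and 0.046 m and y of gouge1_neck in the frame of rack between 0.029 and 0.061 m and (x of gouge1_neck in the frame of rack between -0.087 and -0.075 m or x of gouge1_neck in the frame of rack between -0.033 and -0.021 m or x of gouge1_neck in the frame of rack between 0.021 and 0.033 m or x of gouge1_neck in the frame of rack between 0.075 and 0.087 m) and y of each of gouge1, gouge2, gouge3, gouge4 in the frame of rack below 0.02 m and angle between the x axis of each of gouge1, gouge2, gouge3, gouge4 and the y axis of rack, either way round below 0.1 rad and z of gouge2_neck in the frame of rack between 0.037 and 0.046 m and y of gouge2_neck in the frame of rack between 0.029 and 0.061 m and (x of gouge2_neck in the frame of rack between -0.087 and -0.075 m or x of gouge2_neck in the frame of rack between -0.033 and -0.021 m or x of gouge2_neck in the frame of rack between 0.021 and 0.033 m or x of gouge2_neck in the frame of rack between 0.075 and 0.087 m) and z of gouge3_neck in the frame of rack between 0.037 and 0.046 m and y of gouge3_neck in the frame of rack between 0.029 and 0.061 m and (x of gouge3_neck in the frame of rack between -0.087 and -0.075 m or x of gouge3_neck in the frame of rack between -0.033 and -0.021 m or x of gouge3_neck in the frame of rack between 0.021 and 0.033 m or x of gouge3_neck in the frame of rack between 0.075 and 0.087 m) and z of gouge4_neck in the frame of rack between 0.037 and 0.046 m and y of gouge4_neck in the frame of rack between 0.029 and 0.061 m and (x of gouge4_neck in the frame of rack between -0.087 and -0.075 m or x of gouge4_neck in the frame of rack between -0.033 and -0.021 m or x of gouge4_neck in the frame of rack between 0.021 and 0.033 m or x of gouge4_neck in the frame of rack between 0.075 and 0.087 m) and contact force between each of gouge1, gouge2, gouge3, gouge4 and the fingers below 0.5 N), for 0.2 s.
4. the guard is folded down over the blades (value of joint guard below 0.06 rad), for 0.2 s.
5. both turnbuttons are turned crosswise over the guard (value of joint guard below 0.06 rad and (value of joint button_near above 1.22 rad or value of joint button_near below -1.22 rad) and (value of joint button_far above 1.22 rad or value of joint button_far below -1.22 rad)), for 0.2 s.
At the end, for the whole second after the job is handed in: Each gouge's neck point is at a clip point (z +4/-5 mm, across 6 mm, along 16 mm), axis within 0.1 rad of rack y, origin below rack y +20 mm (so the blade is in the box), at rest; guard below 0.06 rad; each turnbutton at least 1.22 rad from lengthwise (all of step 5 and z of gouge1_neck in the frame of rack between 0.037 and 0.046 m and y of gouge1_neck in the frame of rack between 0.029 and 0.061 m and (x of gouge1_neck in the frame of rack between -0.087 and -0.075 m or x of gouge1_neck in the frame of rack between -0.033 and -0.021 m or x of gouge1_neck in the frame of rack between 0.021 and 0.033 m or x of gouge1_neck in the frame of rack between 0.075 and 0.087 m) and y of each of gouge1, gouge2, gouge3, gouge4 in the frame of rack below 0.02 m and angle between the x axis of each of gouge1, gouge2, gouge3, gouge4 and the y axis of rack, either way round below 0.1 rad and z of gouge2_neck in the frame of rack between 0.037 and 0.046 m and y of gouge2_neck in the frame of rack between 0.029 and 0.061 m and (x of gouge2_neck in the frame of rack between -0.087 and -0.075 m or x of gouge2_neck in the frame of rack between -0.033 and -0.021 m or x of gouge2_neck in the frame of rack between 0.021 and 0.033 m or x of gouge2_neck in the frame of rack between 0.075 and 0.087 m) and z of gouge3_neck in the frame of rack between 0.037 and 0.046 m and y of gouge3_neck in the frame of rack between 0.029 and 0.061 m and (x of gouge3_neck in the frame of rack between -0.087 and -0.075 m or x of gouge3_neck in the frame of rack between -0.033 and -0.021 m or x of gouge3_neck in the frame of rack between 0.021 and 0.033 m or x of gouge3_neck in the frame of rack between 0.075 and 0.087 m) and z of gouge4_neck in the frame of rack between 0.037 and 0.046 m and y of gouge4_neck in the frame of rack between 0.029 and 0.061 m and (x of gouge4_neck in the frame of rack between -0.087 and -0.075 m or x of gouge4_neck in the frame of rack between -0.033 and -0.021 m or x of gouge4_neck in the frame of rack between 0.021 and 0.033 m or x of gouge4_neck in the frame of rack between 0.075 and 0.087 m) and linear speed of each of gouge1, gouge2, gouge3, gouge4 below 0.02 m/s); the robot touches nothing.
It fails at once if the mallet is shifted by more than 5 cm (distance of mallet from where it was at the start of the episode above 0.05 m).
It fails at once if the oil bottle is shifted by more than 5 cm (distance of oil from where it was at the start of the episode above 0.05 m).
It fails at once if the sanding block is shifted by more than 5 cm (distance of sanding_block from where it was at the start of the episode above 0.05 m).
It fails at once if the file is shifted by more than 5 cm (distance of file from where it was at the start of the episode above 0.05 m).
Of gouge1, gouge2, gouge3, gouge4 only 2 to 4 are there at a start; the rules pass over those that are not, and their reading is None.
At some moment in a run one of gouge1, gouge2, gouge3, gouge4 may be knocked a few centimetres aside while the robot is not near it.
Once in a run the grip may slacken for a moment while it holds something.
It also fails if it takes over 210 s, if anything falls off the work surface, if the arm or the gripper's body presses on something with over 40 N, if the wrist force passes 120 N, or if a joint passes its speed limit or range.

## Robot

A 6-joint arm with a two-finger parallel gripper is mounted at the origin on the work surface. World frame = base frame: x ahead of the robot, y to its left, z up, the work surface at z = 0. Lengths are in m, angles in degrees, forces in N, time in s.
With the tool pointing down it reaches from about 0.35 to 0.875 m from the base axis. Payload 4.2 kg.
Tool frame: the origin (TCP) lies on the centre line of the jaws, within the pads' length; the fingertips stand r.tip_extent ahead of it and the grasp point (between the pads) lies 11 mm behind it (r.tip_extent is the distance from the TCP to the fingertips, in m); z points along the fingers, y is the line along which they close (so a half turn about z gives the same grasp; the last joint's range is limited). The gripper opens to 87 mm and grips with 3 to 60 N. Pads are 19 mm wide; open, the fingers measure 117 mm over their backs; the gripper's body (75 mm by 190 mm) begins 51 mm behind the grasp point.
Start: joints at [88.327, 22.042, 0.453, 0, -68.411, -14.817], TCP at [0.177, 0.599, 0.231] pointing down, gripper open.
Joint ranges: [-179.83, 179.83], [-69.29, 118.12], [-61.27, 80.66], [-181.25, 117.63], [-171.15, -9.14], [-177.46, 177.46]. Speed limits (degrees/s): [159.86, 159.86, 180, 180, 180, 180].

## Interface

Orientations are given as a 3x3 rotation matrix whose columns are the frame's x, y, z axes.
In Python, from station import r gives the robot as it stands.
- The arm moves only by the shell command python3 -m jog 'ROWS'. ROWS is text: rows parted by semicolons, each of 5 numbers parted by spaces: the opening, from 0 (shut) to 1 (fully open), then the shift along the world's x, y, z in mm, then the turn about the world's z in degrees. In form: hand dx dy dz roll; .... A call has 1 to 5 rows; each row shifts and turns the commanded pose from where the row before left it; what a row does not reach is not made up. A row lasts 1/8 s, in which the tool goes at most 62.5 mm and 10.7 degrees, less where a joint would pass 70% of its speed; a pose out of reach is approached as far as the arm can. A call is refused whole if a number of a shift passes 62.5 or a number of a turn 10.7, either way. A call with a gripper value outside its range is refused whole. The fingers move at their own pace and stop on an object; the grip force is fixed at half the most. Time passes only in rows, so rows that do not move let the fingers close. It gives the time, the measured TCP pose, the force, the opening and the grip force at its end, in the units of the state.
- r.sense(): the state, without advancing time (a new reading comes with each control period).
- r.capture(name): name is "side" or "top" or "wrist"; returns a dict with "pixels" (480x640x3 uint8, red, green, blue), "fovy" (degrees; the focal length in pixels is half the picture's height over the tangent of half this angle, whatever the lens; pixels are square), "cx", "cy" (the principal point, pixels), "k1" (the pictures are not rectified: a ray, as slopes to the right and down, at radius r is drawn at 1 + k1 r^2 times it, then the intrinsics apply), "origin" and "orientation" of the camera in the world; the wrist camera has in their place "T_tool_cam" (4x4, takes a point from camera to tool coordinates, whose origin is the TCP and whose axes are the flange's). Camera axes: x right, y down, z forward; pixel columns grow to the right and rows downward; lengths in m; the calibration is good to about 2 mm. A picture is of the moment at which its call begins: read the wrist's pose just before it. There is no depth.
- r.finish_job(): hands the job in; it is judged then, once.
The state is a dict: "time_s": time; "joints": joint angles; "joint_velocities": joint speeds; "effort": joint torques, N m; "tcp_pos": TCP position; "ee_rot": TCP orientation; "wrist_force": force on the tool from outside, world axes, zero at the start; "moment": the same for the moment, N m; "gripper_width": opening from 0.0 (shut) to 1.0 (fully open); "gripper_force": force on a finger pad.
Only numpy, scipy, OpenCV 4.12 (cv2) and the standard library are available. Lean on these libraries where they do the work, as an engineer would, in place of code of your own. Each camera call takes 0.05 s, during which the arm holds its last target. There are 200 camera calls.

## Working session

There is one attempt and no reset: what is moved stays moved. The work goes in short steps, Python scripts to look and compute and a shell command to move; the robot and the scene stay as the last step left them, time stands still between calls to the robot, and variables do not carry over. Pictures are saved under pics/ and viewed, at most 14 in all, crops included, and the job is handed in when it is done.

```bash
ls; mkdir -p pics; cat > h.py <<'E'
import numpy as np, cv2
from station import r
def shot(n,save=None):
    s=r.sense(); c=r.capture(n)
    if n=='wrist':
        T=np.array(c['T_tool_cam']); R=np.array(s['ee_rot']); 
        c['origin']=np.array(s['tcp_pos'])+R@T[:3,3]; c['orientation']=R@T[:3,:3]
    c['f']=240/np.tan(np.radians(c['fovy'])/2)
    if save: cv2.imwrite('pics/'+save,c['pixels'][:,:,::-1])
    return c
def K(c): return np.array([[c['f'],0,c['cx']],[0,c['f'],c['cy']],[0,0,1.]])
def ray(c,u,v):
    x,y=(u-c['cx'])/c['f'],(v-c['cy'])/c['f']; x0,y0=x,y
    for _ in range(20):
        k=1+c['k1']*(x*x+y*y); x,y=x0/k,y0/k
    d=np.array(c['orientation'])@[x,y,1]; return d
def onz(c,u,v,z):
    d=ray(c,u,v);o=np.array(c['origin']); return o+d*(z-o[2])/d[2]
def proj(c,p):
    q=np.array(c['orientation']).T@(np.array(p)-c['origin']); x,y=q[0]/q[2],q[1]/q[2]
    k=1+c['k1']*(x*x+y*y); return c['cx']+c['f']*x*k, c['cy']+c['f']*y*k
def tri(c1,p1,c2,p2):
    d1=ray(c1,*p1);d2=ray(c2,*p2);o1,o2=np.array(c1['origin']),np.array(c2['origin'])
    A=np.stack([d1,-d2],1); t=np.linalg.lstsq(A,o2-o1,rcond=None)[0]
    a,b=o1+t[0]*d1,o2+t[1]*d2; return (a+b)/2,np.linalg.norm(a-b)
E
python3 - <<'E'
from h import *
print(r.sense(), r.tip_extent)
for n in('top','side','wrist'):
    c=shot(n,n+'0.png'); print(n,{k:v for k,v in c.items() if k!='pixels'})
E
```

```text
pics
{'time_s': 0.0, 'joints': array([ 8.83267738e+01,  2.20915750e+01,  3.77200239e-01, -2.95883118e-02,
       -6.84112130e+01, -1.48147488e+01]), 'joint_velocities': array([-0.04746314, -0.02661203,  0.05153529, -0.04112616, -0.0374775 ,
       -0.13953734]), 'effort': array([-1.37722282e-04, -3.90666890e+01,  1.87405497e+01,  4.22007009e+00,
        1.10024022e-02, -1.88079389e-04]), 'tcp_pos': array([0.17721426, 0.59871716, 0.22943185]), 'ee_rot': array([[ 9.58825254e-01, -2.83996192e-01, -5.43982356e-04],
       [-2.83996697e-01, -9.58822787e-01, -2.17691717e-03],
       [ 9.66535090e-05,  2.24177235e-03, -9.99997483e-01]]), 'wrist_force': array([ 0.00108644, -0.49960509,  0.50235929]), 'moment': array([-0.02840833,  0.02869262,  0.04301869]), 'gripper_force': 0.0, 'gripper_width': 1.0018968882969792} 0.008
top {'fovy': 52.85913594609055, 'cx': 320.13878529787996, 'cy': 237.8392550979574, 'k1': -0.03615844642284029, 'origin': array([ 0.55708167, -0.09191308,  1.17499932]), 'orientation': array([[ 0.02322732, -0.99838026,  0.05193599],
       [-0.99940282, -0.02185897,  0.026761
[... 480 characters left out ...]
7491018816608, 'cx': 319.64885859030363, 'cy': 242.90615504804146, 'k1': -0.0668008174677752, 'T_tool_cam': array([[-8.44168605e-05, -9.67604831e-01, -2.52469569e-01,
         6.96737127e-02],
       [ 9.99999920e-01, -1.80196335e-04,  3.56248840e-04,
        -1.07925045e-03],
       [-3.90202190e-04, -2.52469519e-01,  9.67604769e-01,
        -1.54671709e-01],
       [ 0.00000000e+00,  0.00000000e+00,  0.00000000e+00,
         1.00000000e+00]]), 'origin': array([0.24443309, 0.58034177, 0.38423189]), 'orientation': array([[-0.28406264, -0.92759775, -0.24263313],
       [-0.95880283,  0.27543727,  0.06950853],
       [ 0.00235425,  0.25238211, -0.96762479]]), 'f': np.float64(346.766214191554)}
```

View pics/top0.png

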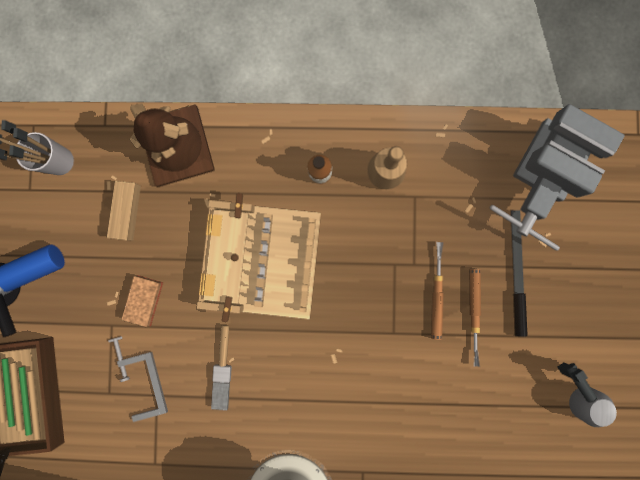

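View pics/side0.png

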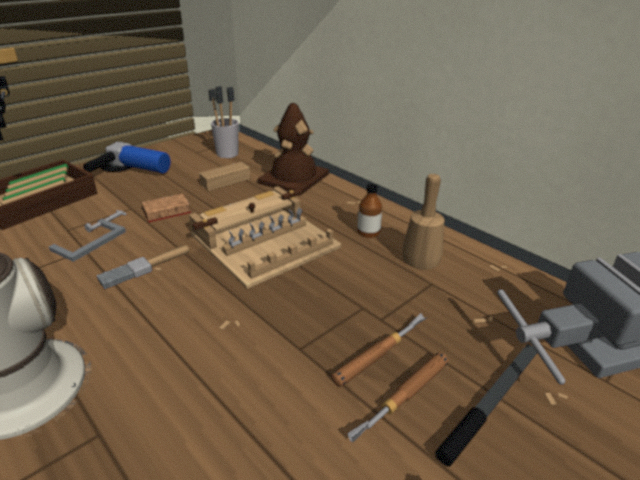

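Top view: rack centred near (262,262) px, blade box to the left (rack y ≈ world +y), knob (235,257), buttons (227,310)/(238,205). Two gouges are out, at (437,290) with blade away and (475,315) with blade towards the robot; the file is at (519,280).

```bash
python3 - <<'E'
from h import *
c=shot('top')
for n,u,v,z in [('knob',235,257,.074),('near',227,310,.0735),('far',238.5,205,.0735),('cornerFR',320,211,.012),('cornerNR',309,318,.012),('g1 neck~',438,277,.012),('butt',437,337,.012),('edge',438,243,.012),('g2 butt',475,269,.012),('edge',476,364,.005),('file h',520,334,.01),('file',516,225,.01),('mallet',390,168,.0),('oil',319,172,0),('block',141,300,.029)]:
    print(n,onz(c,u,v,z).round(3))
px=c['pixels']; hsv=cv2.cvtColor(px,cv2.COLOR_RGB2HSV)
cv2.imwrite('pics/topcrop.png',cv2.resize(px[225:385,405:545,::-1],None,fx=4,fy=4,interpolation=cv2.INTER_CUBIC)[:600])
for p in[(290,437),(310,437),(290,475),(330,437),(290,390),(350,420),(290,450)]: print(p,px[p],hsv[p])
E
```

```text
knob [0.566 0.132 0.074]
near [0.445 0.146 0.073]
far [0.686 0.128 0.073]
cornerFR [ 0.683 -0.059  0.012]
cornerNR [ 0.425 -0.039  0.012]
g1 neck~ [ 0.53  -0.345  0.012]
butt [ 0.387 -0.344  0.012]
edge [ 0.611 -0.344  0.012]
g2 butt [ 0.551 -0.433  0.012]
edge [ 0.324 -0.44   0.005]
file h [ 0.399 -0.543  0.01 ]
file [ 0.659 -0.532  0.01 ]
mallet [ 0.793 -0.228  0.   ]
oil [ 0.78  -0.054  0.   ]
block [0.458 0.365 0.029]
(290, 437) [151 102  66] [ 13 144 151]
(310, 437) [152 103  66] [ 13 144 152]
(290, 475) [159 107  69] [ 13 144 159]
(330, 437) [175 118  75] [ 13 146 175]
(290, 390) [122  91  60] [ 15 130 122]
(350, 420) [154 115  77] [ 15 127 154]
(290, 450) [118  87  59] [ 14 128 118]
```

View pics/topcrop.png

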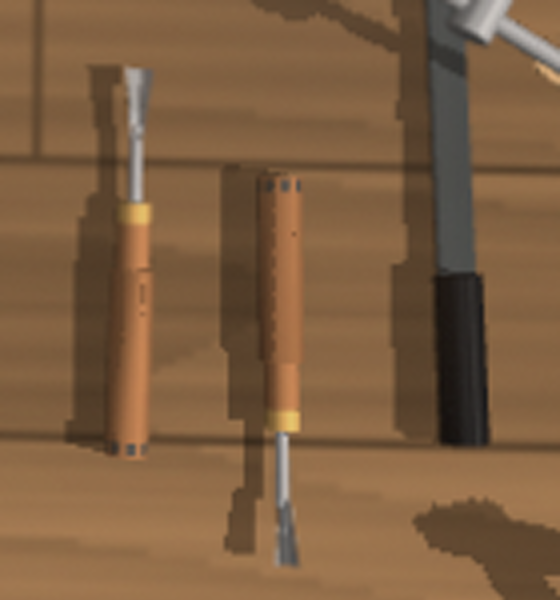

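The crop confirms that gouge A (butt 0.387,-0.344; blade +x) and gouge B (butt 0.551,-0.433; blade −x) are gouges, and the black-handled tool at right is the file. Rack: origin ≈ (0.558,0.026), yaw ≈ −4.3°; the base corner agrees with this within 2 mm. I'll go over the rack and refine with the wrist camera.

```bash
python3 -m jog '0.5 33 -48 0 0;0.5 33 -48 0 0;0.5 33 -48 0 0;0.5 33 -48 0 0;0.5 33 -48 0 0'; python3 -m jog '0.5 30 -45 0 0;0.5 30 -45 0 0;0.5 30 -45 0 0;0.5 30 -45 0 0;0.5 30 -45 0 0'; python3 -m jog '0.5 0 0 0 0; 0.5 0 0 0 0;0.5 0 0 0 0;0.5 0 0 0 0'
python3 - <<'E'
from h import *
print(r.sense()['joints'],r.sense()['ee_rot'])
shot('wrist','w1.png')
E
```

```text
time_s: 0.82
tcp_pos: [0.3431, 0.3576, 0.2306]
ee_rot: [[0.959, -0.283, 0.0], [-0.283, -0.959, 0.0], [0.0, -0.0, -1.0]]
wrist_force: [1.0, 0.6, 0.6]
gripper_width: 0.542
gripper_force: 0.0
time_s: 1.45
tcp_pos: [0.4931, 0.1327, 0.2307]
ee_rot: [[0.959, -0.284, 0.0], [-0.284, -0.959, 0.0], [0.0, -0.0, -1.0]]
wrist_force: [0.9, 1.2, -0.4]
gripper_width: 0.5
gripper_force: 0.0
time_s: 1.95
tcp_pos: [0.4919, 0.1352, 0.2307]
ee_rot: [[0.959, -0.282, 0.0], [-0.282, -0.959, 0.0], [0.0, -0.0, -1.0]]
wrist_force: [0.8, 0.1, 1.3]
gripper_width: 0.5
gripper_force: 0.0
[ 3.36226451e+01  1.08192361e+01 -1.53944031e+01 -6.20905966e-03
 -6.37721777e+01  4.00013239e+01] [[ 9.59418498e-01 -2.81986032e-01  1.52302342e-04]
 [-2.81986061e-01 -9.59418477e-01  2.18018198e-04]
 [ 8.46435940e-05 -2.52117830e-04 -9.99999965e-01]]
```

View pics/w1.png

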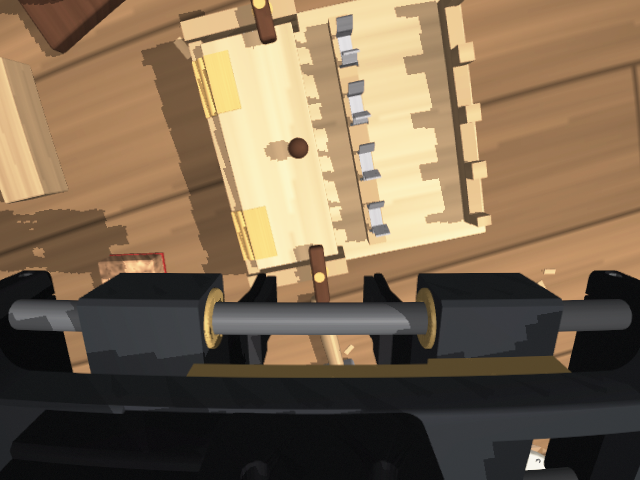

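The wrist view shows the guard shut with the knob at (298,148), button screws near (319,277) and far (259,3), and clips at (377,220), (367,162), (357,103), (347,45). No gouge is in the rack.

```bash
python3 - <<'E'
from h import *
c=shot('wrist'); px=c['pixels'].astype(int)
def blob(cond,box):
    x0,y0,x1,y1=box; m=np.zeros(px.shape[:2],bool); m[y0:y1,x0:x1]=cond[y0:y1,x0:x1]
    v,u=np.nonzero(m); return u.mean(),v.mean(),len(u),(u.min(),u.max(),v.min(),v.max())
R,G,B=px[...,0],px[...,1],px[...,2]
n=blob((R>200)&(G>150)&(B<130),(312,268,328,286)); f=blob((R>200)&(G>150)&(B<130),(250,0,268,12))
k=blob((R<130),(286,135,311,160)); print(n,f,k)
N=onz(c,n[0],n[1],.075)[:2];F=onz(c,f[0],f[1],.075)[:2];Kb=onz(c,k[0],k[1],.074)[:2]
print(N,F,Kb)
d=F-N;a=np.arctan2(d[1],d[0]);print('len',np.linalg.norm(d),'yaw',np.degrees(a))
X=np.array([np.cos(a),np.sin(a)]);Y=np.array([-X[1],X[0]])
for P,(x,y) in((N,(-.12,.112)),(F,(.12,.112)),(Kb,(0,.106))): print('org',P-x*X-y*Y)
# clip grey blobs
hsv=cv2.cvtColor(c['pixels'],cv2.COLOR_RGB2HSV); g=((hsv[...,1]<60)&(hsv[...,2]>60)).astype(np.uint8); g[260:]=0;g[:,:325]=0;g[:,395:]=0
no,l,st,ce=cv2.connectedComponentsWithStats(g)
print([(tuple(st[i]),ce[i].round(1)) for i in range(1,no) if st[i][4]>60])
# bars, dark brown masks angle
for nm,b in(('near',(305,240,335,312)),('far',(248,0,280,48))):
    m=np.zeros(px.shape[:2],np.uint8);m[b[1]:b[3],b[0]:b[2]]=((R<120)&(R>G+15))[b[1]:b[3],b[0]:b[2]]
    q=np.argwhere(m)[:,::-1].astype(np.float32); w=np.array([onz(c,u,v,.073)[:2] for u,v in q])
    e=np.linalg.svd(w-w.mean(0))[2][0]; print(nm,len(q),w.mean(0),np.degrees(np.arctan2(e[1],e[0])))
E
```

```text
(np.float64(320.25714285714287), np.float64(275.37142857142857), 35, (np.int64(314), np.int64(327), np.int64(268), np.int64(282))) (np.float64(258.1111111111111), np.float64(4.888888888888889), 18, (np.int64(253), np.int64(264), np.int64(0), np.int64(8))) (np.float64(297.5015479876161), np.float64(147.73993808049536), 323, (np.int64(288), np.int64(307), np.int64(138), np.int64(158)))
[0.450753   0.14770797] [0.68648066 0.13087939] [0.56875205 0.13368969]
len 0.23632758923543348 yaw -4.083414228065778
org [0.562473   0.02744725]
org [0.55880991 0.02770875]
org [0.56120393 0.02795878]
[((np.int32(336), np.int32(15), np.int32(24), np.int32(53), np.int32(784)), array([345.9,  41. ])), ((np.int32(347), np.int32(80), np.int32(24), np.int32(46), np.int32(643)), array([357. , 103.2])), ((np.int32(357), np.int32(143), np.int32(24), np.int32(38), np.int32(536)), array([367.2, 162.2])), ((np.int32(367), np.int32(201), np.int32(24), np.int32(36), np.int32(488)), array([377.1, 219.5]))]
near 700 [0.44704479 0.15090447] 167.67617009066805
far 559 [0.6730137  0.13089717] 177.15897259720376
```

```bash
python3 -m jog '0.5 -10 0 40 4;0.5 -10 0 40 0;0.5 -10 0 40 0;0.5 0 0 0 0;0.5 0 0 0 0'
cat > rackm.py <<'E'
from h import *
c=shot('wrist','w2.png'); hsv=cv2.cvtColor(c['pixels'],cv2.COLOR_RGB2HSV); px=c['pixels'].astype(int)
O=np.array([.561,.0278]);a=np.radians(-4.2)
def w(x,y,z):
    X=np.array([np.cos(a),np.sin(a)]);Y=np.array([-X[1],X[0]]);return np.r_[O+x*X+y*Y,z]
S=.25 # mm per px? rectified ortho patch at height z around rack point, 0.5 mm/px
def patch(z,x0,x1,y0,y1,s=.0005):
    xs=np.arange(x0,x1,s);ys=np.arange(y0,y1,s)
    uv=np.array([[proj(c,w(x,y,z)) for y in ys] for x in xs],np.float32)
    return cv2.remap(c['pixels'],uv[...,0],uv[...,1],cv2.INTER_LINEAR)
for n,x in(('near',-.12),('far',.12)):
    p=patch(.073,x-.04,x+.04,.112-.04,.112+.04); h=cv2.cvtColor(p,cv2.COLOR_RGB2HSV); R,G,B=[p[...,i].astype(int) for i in range(3)]
    dark=((R<125)&(R>G+10)).astype(np.uint8); brass=((R>150)&(R-B>70)&(h[...,1]>110)).astype(np.uint8)
    no,l,st,ce=cv2.connectedComponentsWithStats(dark); i=1+np.argmax(st[1:,4]); m=(l==i).astype(np.uint8)
    cnt=max(cv2.findContours(m,0,2)[0],key=cv2.contourArea); rc=cv2.minAreaRect(cnt); bx=(cv2.boxPoints(rc)*.5).round(1)
    cen=(x-.04+rc[0][1]*.0005,.072+rc[0][0]*.0005)
    q=np.argwhere(m); e=np.linalg.svd(q-q.mean(0),full_matrices=False)[2][0] # (x,y) rack
    print(n,'centre rack',np.round(cen,4),'size mm',np.array(rc[1])*.5,'dir deg rack',np.degrees(np.arctan2(e[1],e[0])))
    cv2.imwrite(f'pics/p_{n}.png',p[:,:,::-1])
p=patch(.074,-.03,.03,.076,.136); m=(p[...,0]<130).astype(np.uint8); no,l,st,ce=cv2.connectedComponentsWithStats(m);i=1+np.argmax(st[1:,4]);print('knob rack mm',-30+ce[i][1]*.5,76+ce[i][0]*.5,st[i])
p=patch(.062,-.12,.12,.02,.08); h=cv2.cvtColor(p,cv2.COLOR_RGB2HSV); m=((h[...,1]<60)&(h[...,2]>60)).astype(np.uint8); no,l,st,ce=cv2.connectedComponentsWithStats(m)
print('clips',[(np.round(-120+.5*ce[i][1],1),np.round(20+.5*ce[i][0],1),(st[i][:4]*.5).tolist()) for i in range(1,no) if st[i][4]>300])
full=patch(.058,-.15,.15,-.1,.2,.0006); cv2.imwrite('pics/full.png',full[::-1,:,::-1])
E
python3 rackm.py
```

```text
time_s: 2.68
tcp_pos: [0.4619, 0.1345, 0.3501]
ee_rot: [[0.976, -0.216, -0.001], [-0.216, -0.976, 0.0], [-0.001, -0.0, -1.0]]
wrist_force: [0.8, 0.0, -0.5]
gripper_width: 0.497
gripper_force: 0.0
near centre rack [-0.1252  0.1282] size mm [69.5 46.5] dir deg rack -9.067270809026633
far centre rack [0.104 0.118] size mm [31. 67.] dir deg rack 86.98255007100825
knob rack mm -0.20654627539503423 106.31207674943566 [ 44  43  34  34 886]
clips [(np.float64(-116.2), np.float64(45.2), [0.0, 1.0, 60.0, 6.5]), (np.float64(-75.1), np.float64(38.3), [0.0, 23.0, 36.5, 44.5]), (np.float64(-26.3), np.float64(42.8), [0.0, 76.5, 36.5, 34.5]), (np.float64(25.8), np.float64(46.4), [17.0, 127.5, 19.0, 38.0]), (np.float64(78.3), np.float64(45.9), [16.5, 178.0, 19.0, 41.0])]
```

View pics/full.png

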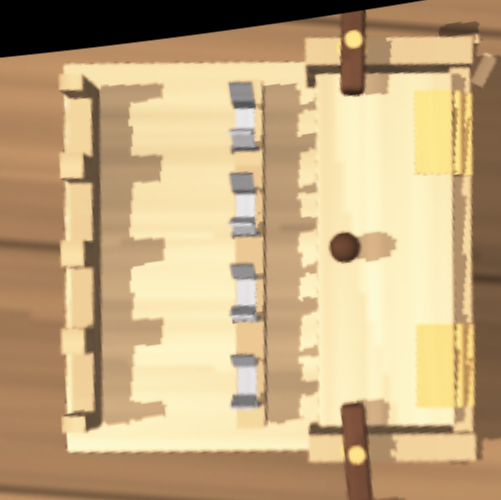

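The ortho view (0.6 mm/px) has straight edges, which confirms yaw −4.2°; knob measured at rack (−0.2, 106.3). Near button ≈ +1.47, far ≈ −1.55. I'll grip the near bar and turn it clockwise.

```bash
python3 -m jog '0.5 -4 5 -50 3;0.5 -4 5 -50 0;0.5 -4 4 -50 0;0.5 0 0 -50 0;0.5 0 0 -40 0'; python3 -m jog '0.5 0 0 -25 0;0.5 0 0 -15 0;0.5 0 0 0 0;0.5 0 0 0 0'
```

```text
time_s: 3.35
tcp_pos: [0.449, 0.1473, 0.1075]
ee_rot: [[0.986, -0.165, -0.003], [-0.165, -0.986, -0.002], [-0.003, 0.003, -1.0]]
wrist_force: [0.5, 0.5, -0.6]
gripper_width: 0.5
gripper_force: 0.0
time_s: 3.85
tcp_pos: [0.4503, 0.1482, 0.0705]
ee_rot: [[0.986, -0.165, -0.0], [-0.165, -0.986, -0.001], [-0.0, 0.001, -1.0]]
wrist_force: [0.3, -0.6, 0.6]
gripper_width: 0.497
gripper_force: 0.0
```

```bash
python3 -m jog '0 0 0 0 0;0 0 0 0 0;0 0 0 0 0;0 0 0 0 0'; python3 -m jog '0 0 0 0 -10;0 0 0 0 -10.6;0 0 0 0 -10.6;0 0 0 0 -10.6;0 0 0 0 -10.6';python3 -m jog '0 0 0 0 -10.6;0 0 0 0 -10.6;0 0 0 0 -10.6;0 0 0 0 0;0 0 0 0 0'
```

```text
time_s: 4.35
tcp_pos: [0.4504, 0.1484, 0.0708]
ee_rot: [[0.986, -0.165, 0.0], [-0.165, -0.986, 0.0], [0.0, -0.0, -1.0]]
wrist_force: [-0.6, -0.4, 1.7]
gripper_width: 0.159
gripper_force: 30.0
time_s: 4.97
tcp_pos: [0.4493, 0.1469, 0.0707]
ee_rot: [[0.466, -0.885, -0.003], [-0.885, -0.466, -0.003], [0.001, 0.004, -1.0]]
wrist_force: [-2.3, -4.1, 4.9]
gripper_width: 0.155
gripper_force: 30.0
time_s: 5.6
tcp_pos: [0.4483, 0.1467, 0.0707]
ee_rot: [[-0.065, -0.998, -0.005], [-0.998, 0.065, -0.003], [0.003, 0.004, -1.0]]
wrist_force: [-6.0, -2.5, 6.7]
gripper_width: 0.157
gripper_force: 30.0
```

```bash
python3 -m jog '0.5 0 0 0 0;0.5 0 0 0 0;0.5 0 0 30 0;0.5 0 0 30 -5;0.5 24 -1 0 -10.5'; python3 -m jog '0.5 30 -2 0 -10.5;0.5 30 -2 0 -10.5;0.5 30 -2 0 -10.5;0.5 30 -2 0 -10.5;0.5 30 -2 0 -10.5';python3 -m jog '0.5 30 -2 0 -10.5;0.5 30 -2 0 -10.5;0.5 5 -1 0 -1.5;0.5 0 0 -20 0;0.5 0 0 0 0'
```

```text
time_s: 6.22
tcp_pos: [0.4755, 0.1483, 0.1333]
ee_rot: [[-0.332, -0.943, 0.005], [-0.943, 0.332, 0.003], [-0.005, -0.004, -1.0]]
wrist_force: [0.4, 0.4, 0.1]
gripper_width: 0.491
gripper_force: 0.0
time_s: 6.85
tcp_pos: [0.6256, 0.1373, 0.1302]
ee_rot: [[-0.951, -0.308, 0.0], [-0.308, 0.951, 0.0], [-0.0, 0.0, -1.0]]
wrist_force: [-0.7, 0.5, 0.8]
gripper_width: 0.5
gripper_force: 0.0
time_s: 7.48
tcp_pos: [0.6875, 0.132, 0.1085]
ee_rot: [[-0.997, 0.072, -0.005], [0.072, 0.997, -0.001], [0.005, -0.002, -1.0]]
wrist_force: [0.5, 0.1, 0.5]
gripper_width: 0.502
gripper_force: 0.0
```

```bash
python3 -m jog '0.5 1 -1 -25 0;0.5 0 0 -14 0;0 0 0 0 0;0 0 0 0 0;0 0 0 0 0';python3 -m jog '0 0 0 0 0;0 0 0 0 10;0 0 0 0 10;0 0 0 0 10;0 0 0 0 10';python3 -m jog '0 0 0 0 10;0 0 0 0 10;0 0 0 0 10;0 0 0 0 10;0 0 0 0 10'; python3 -m jog '0 0 0 0 0;0.5 0 0 0 0;0.5 0 0 0 0;0.5 0 0 30 0;0.5 0 0 30 0'
```

```text
time_s: 8.1
tcp_pos: [0.6909, 0.1315, 0.0727]
ee_rot: [[-0.997, 0.073, 0.002], [0.073, 0.997, 0.001], [-0.002, 0.001, -1.0]]
wrist_force: [-0.3, 0.6, 0.1]
gripper_width: 0.245
gripper_force: 0.0
time_s: 8.72
tcp_pos: [0.6901, 0.131, 0.0726]
ee_rot: [[-0.808, -0.589, -0.0], [-0.589, 0.808, -0.0], [0.0, 0.0, -1.0]]
wrist_force: [-2.3, 0.3, 2.7]
gripper_width: 0.154
gripper_force: 30.0
time_s: 9.35
tcp_pos: [0.6879, 0.1322, 0.0726]
ee_rot: [[-0.068, -0.998, -0.005], [-0.998, 0.068, 0.001], [-0.0, 0.005, -1.0]]
wrist_force: [-8.0, 4.2, 6.6]
gripper_width: 0.157
gripper_force: 30.0
time_s: 9.98
tcp_pos: [0.6906, 0.1309, 0.1319]
ee_rot: [[-0.073, -0.997, -0.0], [-0.997, 0.073, -0.001], [0.001, 0.0, -1.0]]
wrist_force: [0.7, -0.2, 0.5]
gripper_width: 0.474
gripper_force: 0.0
```

```bash
python3 -m jog '0.5 -40 1 0 0;0.5 -40 1 0 0;0.5 -41 1 0 0;0.5 0 0 -30 0;0.5 0 0 0 0';python3 -m jog '0.5 0 0 -20 0;0.5 0 0 -11 0;0.5 0 0 0 0'
python3 - <<'E'
from h import *
s=r.sense();print(s['tcp_pos'],s['wrist_force']);shot('wrist','w3.png')
E
```

```text
time_s: 10.6
tcp_pos: [0.5681, 0.1336, 0.1002]
ee_rot: [[-0.073, -0.997, -0.003], [-0.997, 0.073, -0.002], [0.002, 0.003, -1.0]]
wrist_force: [0.3, -0.1, -1.0]
gripper_width: 0.501
gripper_force: 0.0
time_s: 10.98
tcp_pos: [0.5695, 0.134, 0.0701]
ee_rot: [[-0.073, -0.997, -0.001], [-0.997, 0.073, -0.001], [0.001, 0.001, -1.0]]
wrist_force: [-0.6, -0.7, -0.7]
gripper_width: 0.499
gripper_force: 0.0
[0.5695335  0.13400691 0.07008993] [-0.58997151 -0.73121672 -0.67824819]
```

View pics/w3.png

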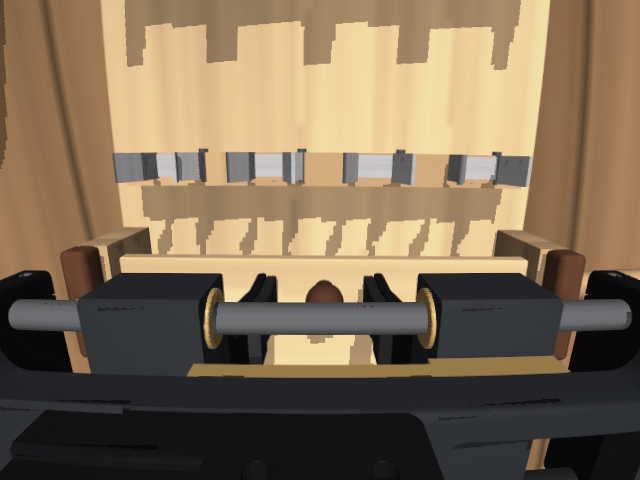

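The knob (323,292) sits between the fingertips, and both buttons (80,290 and 565,290) stand lengthwise. Now grip it and lift along the arc.

```bash
python3 -m jog '0 0 0 0 0;0 0 0 0 0;0 0 0 0 0;0 0.5 7.4 16.4 0;0 0 0 0 0';python3 -m jog '0 0.8 11.4 14 0;0 1 14.7 10.5 0;0 1.2 16.8 6.4 0;0 1.3 17.9 1.7 0;0 1 12 -1.4 0';python3 -m jog '0 0 0 0 0;0 0 0 0 0;0 0 0 0 0'
```

```text
time_s: 11.65
tcp_pos: [0.5682, 0.1411, 0.0869]
ee_rot: [[-0.073, -0.997, -0.003], [-0.997, 0.073, -0.001], [0.002, 0.003, -1.0]]
wrist_force: [-4.4, -1.6, 1.7]
gripper_width: 0.186
gripper_force: 30.0
time_s: 12.28
tcp_pos: [0.5758, 0.2155, 0.1191]
ee_rot: [[-0.073, -0.997, 0.003], [-0.997, 0.073, 0.002], [-0.002, -0.003, -1.0]]
wrist_force: [1.3, -0.2, -1.0]
gripper_width: 0.06
gripper_force: 0.0
time_s: 12.65
tcp_pos: [0.5753, 0.2142, 0.118]
ee_rot: [[-0.073, -0.997, 0.0], [-0.997, 0.073, 0.0], [-0.0, -0.0, -1.0]]
wrist_force: [-0.2, -0.1, -1.0]
gripper_width: 0.007
gripper_force: 0.0
```

```bash
python3 - <<'E'
from h import *
c=shot('side'); p=c['pixels'][140:300,150:350,::-1]; cv2.imwrite('pics/s1.png',cv2.resize(p,None,fx=3.5,fy=3.5,interpolation=cv2.INTER_CUBIC))
E
```

```text
(no output)
```

View pics/s1.png

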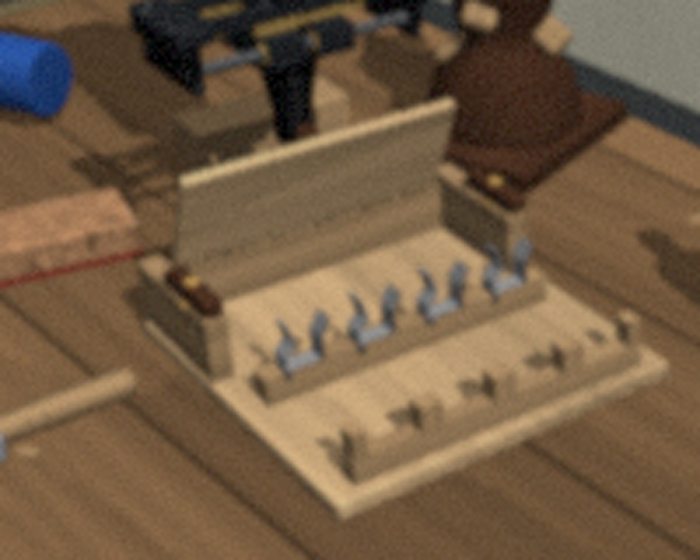

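The guard stands up with its top edge at side px (202,191)–(279,169). I'll compute the angle.

```bash
python3 - <<'E'
from h import *
c=shot('side'); a=np.radians(-4.2);X=np.array([np.cos(a),np.sin(a)]);Y=np.array([-X[1],X[0]]);O=np.array([.561,.0281])
def w(x,y,z): return np.r_[O+x*X+y*Y,z]
print('clip check', [np.round(proj(c,w(x,.045,.064)),1) for x in(-.081,.081)])
for d in(50,60,65,70,75,80,85,90):
    f=np.radians(d); o=[]
    for x in(-.106,.106):
        L,n=.082,-.004  # clip-facing corner
        o.append(np.round(proj(c,w(x,.172-L*np.cos(f)+n*np.sin(f),.054+L*np.sin(f)+n*np.cos(f))),1))
    print(d,o)
E
```

```text
clip check [array([235.8, 230.3]), array([294.5, 208.9])]
50 [array([208.1, 201.5]), array([285.5, 177.2])]
60 [array([205.3, 196.2]), array([282.7, 172.4])]
65 [array([203.8, 193.8]), array([281.3, 170.3])]
70 [array([202.3, 191.5]), array([279.8, 168.3])]
75 [array([200.9, 189.5]), array([278.2, 166.5])]
80 [array([199.4, 187.6]), array([276.6, 164.9])]
85 [array([197.9, 186. ]), array([275. , 163.5])]
90 [array([196.4, 184.7]), array([273.4, 162.4])]
```

About 69°, which is borderline: the knob slipped out of the grip near the end. I'll push it further upright from the clip side with closed fingers.

```bash
python3 -m jog '0 0 0 50 0;0 0 0 50 0;0 -3 -40 0 0;0 -3 -40 0 0;0 0 0 -30 0';python3 -m jog '0 0 0 -40 0;0 0 0 -33 0;0 0 0 0 0;0 1 12.5 0 0;0 1 12.5 0 0';python3 -m jog '0 1 12.5 0 0;0 1 12.5 0 0;0 0 0 0 0;0 0 0 0 0;0 -1 -20 0 0'
python3 - <<'E'
from h import *
c=shot('side'); p=c['pixels'][140:300,150:350,::-1]; cv2.imwrite('pics/s2.png',cv2.resize(p,None,fx=3.5,fy=3.5,interpolation=cv2.INTER_CUBIC))
E
```

```text
time_s: 13.38
tcp_pos: [0.5705, 0.1326, 0.1908]
ee_rot: [[-0.076, -0.997, 0.006], [-0.997, 0.076, 0.003], [-0.003, -0.006, -1.0]]
wrist_force: [0.3, 1.1, -0.8]
gripper_width: 0.005
gripper_force: 0.0
time_s: 14.0
tcp_pos: [0.5724, 0.1605, 0.1173]
ee_rot: [[-0.073, -0.997, 0.003], [-0.997, 0.073, 0.001], [-0.001, -0.003, -1.0]]
wrist_force: [0.0, -2.4, 2.2]
gripper_width: 0.004
gripper_force: 1.1
time_s: 14.62
tcp_pos: [0.5722, 0.1647, 0.1149]
ee_rot: [[-0.072, -0.997, 0.0], [-0.997, 0.072, 0.0], [-0.0, -0.0, -1.0]]
wrist_force: [0.0, -0.4, 0.3]
gripper_width: 0.003
gripper_force: 0.0
```

View pics/s2.png

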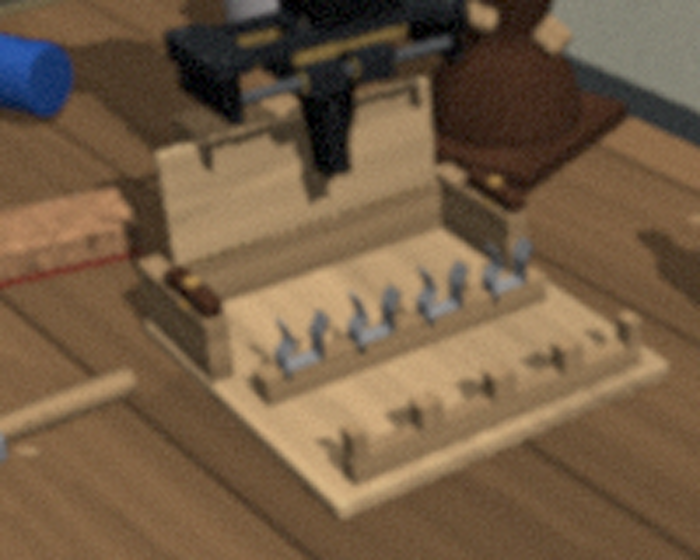

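The guard is now upright (~90°). Next, over to the gouges.

```bash
python3 -m jog '0.6 0 -5 50 0;0.6 0 -10 60 0;0.6 -10 -45 20 0;0.6 -15 -50 0 0;0.6 -15 -50 0 0';python3 -m jog '0.6 -20 -50 0 0;0.6 -20 -50 0 0;0.6 -20 -50 0 0;0.6 0 0 0 0;0.6 0 0 0 0'
cat > gm.py <<'E'
from h import *
import sys
c=shot('wrist',sys.argv[1]); px=c['pixels']; hsv=cv2.cvtColor(px,cv2.COLOR_RGB2HSV).astype(int)
E
python3 gm.py w4.png
```

```text
time_s: 15.3
tcp_pos: [0.5311, 0.0023, 0.2455]
ee_rot: [[-0.074, -0.997, 0.001], [-0.997, 0.074, 0.0], [-0.0, -0.001, -1.0]]
wrist_force: [0.3, 1.1, -0.1]
gripper_width: 0.488
gripper_force: 0.0
time_s: 15.92
tcp_pos: [0.4717, -0.1461, 0.2452]
ee_rot: [[-0.075, -0.997, 0.0], [-0.997, 0.075, 0.0], [-0.0, -0.0, -1.0]]
wrist_force: [0.1, 0.7, -0.0]
gripper_width: 0.604
gripper_force: 0.0
```

View pics/w4.png

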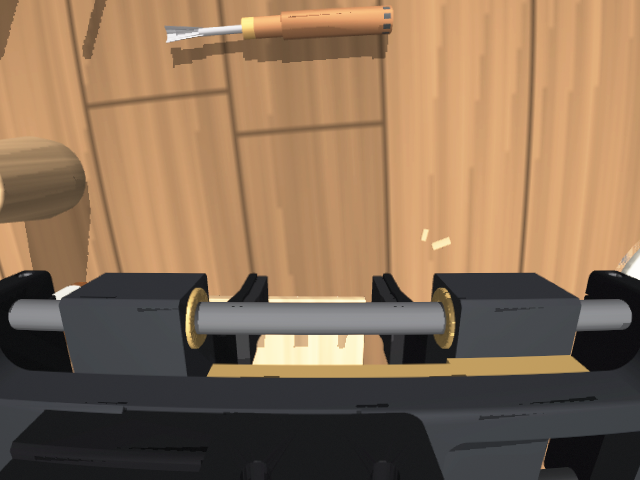

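Gouge A shows at top: butt (393,20), ferrule (248,28), edge (167,34). Moving on to see both gouges.

```bash
python3 -m jog '0.6 -5 -50 0 0;0.6 -5 -50 0 0;0.6 0 -30 0 0;0.6 0 0 0 0;0.6 0 0 0 0'
cat > gm.py <<'E'
from h import *
import sys
c=shot('wrist',sys.argv[1]); px=c['pixels']; hsv=cv2.cvtColor(px,cv2.COLOR_RGB2HSV).astype(int)
# handle: more saturated orange than the bench
for (u,v) in [(330,20)]: pass
m=((hsv[...,1]>int(sys.argv[2]))&(hsv[...,0]<int(sys.argv[3]))&(hsv[...,2]>100)).astype(np.uint8); m[270:]=0
m=cv2.morphologyEx(m,cv2.MORPH_OPEN,np.ones((3,3),np.uint8))
y=((hsv[...,0]>=16)&(hsv[...,0]<26)&(hsv[...,1]>125)&(hsv[...,2]>140)).astype(np.uint8); y[270:]=0
no,l,st,ce=cv2.connectedComponentsWithStats(m)
fs=[(ce2,s2) for ce2,s2 in zip(*[ (lambda t:(t[3][1:],t[2][1:]))(cv2.connectedComponentsWithStats(y))][0]) if s2[4]>60]
fw=[onz(c,f[0][0],f[0][1],.012)[:2] for f in fs]; print('ferrules',[(f.round(4).tolist()) for f in fw],[s.tolist() for _,s in fs])
for i in range(1,no):
    if st[i][4]<800: continue
    q=np.argwhere(l==i)[:,::-1]; w=np.array([onz(c,u,v,.014)[:2] for u,v in q]); mu=w.mean(0); e=np.linalg.svd(w-mu,full_matrices=False)[2][0]
    t=(w-mu)@e; s=(w-mu)@np.array([-e[1],e[0]])
    print('px',ce[i].round(0),st[i][4],'mid',(mu+e*(t.min()+t.max())/2).round(4),'len',(t.max()-t.min()).round(4),'wid',(np.percentile(s,98)-np.percentile(s,2)).round(4),'dir',np.degrees(np.arctan2(e[1],e[0])).round(1))
    ends=[mu+e*t.min(),mu+e*t.max()]
    for f in fw:
        k=int(np.linalg.norm(ends[0]-f)>np.linalg.norm(ends[1]-f)); 
        if np.linalg.norm(ends[k]-f)<.02:
            b=ends[1-k]; d=f-b; d/=np.linalg.norm(d); print('  butt',b.round(4),'blade dir',np.degrees(np.arctan2(d[1],d[0])).round(1),'butt-ferrule',np.linalg.norm(f-b).round(4),'origin',(b+.085*d).round(4))
E
python3 gm.py w5.png 130 13; python3 -c "
import cv2;p=cv2.imread('pics/w5.png');h=cv2.cvtColor(p,cv2.COLOR_BGR2HSV)
for q in[(140,340),(140,300),(200,330),(60,300)]: print(q,h[q])"
```

```text
time_s: 16.6
tcp_pos: [0.4625, -0.2745, 0.2448]
ee_rot: [[-0.072, -0.997, -0.001], [-0.997, 0.072, 0.0], [-0.0, 0.001, -1.0]]
wrist_force: [-0.5, 0.1, -0.4]
gripper_width: 0.603
gripper_force: 0.0
ferrules [[0.5317, -0.338]] [[248, 158, 12, 8, 63]]
(140, 340) [ 13 133 220]
(140, 300) [ 14 117 181]
(200, 330) [ 14 117 189]
(60, 300) [ 15 115 186]
```

View pics/w5.png

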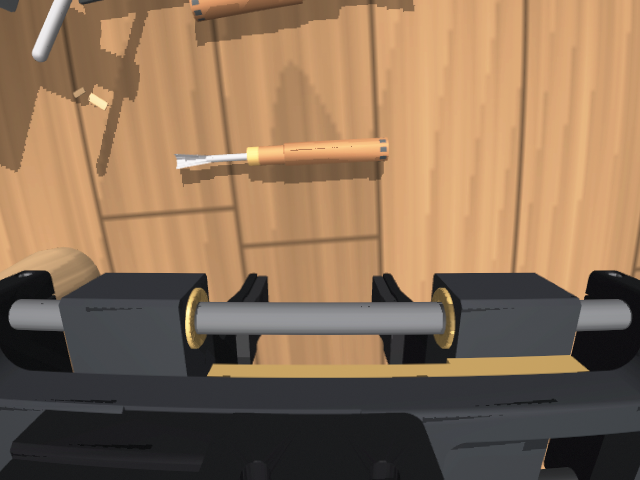

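Gouge A: axis from butt (386,149) to ferrule (253,156) and edge (177,161). B's butt is at (195,8), at the picture's edge.

```bash
python3 - <<'E'
from h import *
c=shot('wrist')
b=onz(c,388,149,.012);f=onz(c,248,156,.012);e=onz(c,177,161,.006)
d=(f-b)[:2];L=np.linalg.norm(d);d/=L
print(b,f,e,'butt-ferrule end',L,np.linalg.norm((e-b)[:2]),'dir',np.degrees(np.arctan2(d[1],d[0])),'org',b[:2]+.085*d, 'B butt',onz(c,195,8,.012))
E
```

```text
[ 0.38432945 -0.34121449  0.012     ] [ 0.53699141 -0.34470481  0.012     ] [ 0.61887339 -0.34586529  0.006     ] butt-ferrule end 0.15270184893168895 0.23459004541253153 dir -1.3097287401296889 org [ 0.46930725 -0.34315734] B butt [ 0.57499053 -0.49712348  0.012     ]
```

A checks out (butt–ferrule 153 mm, butt–edge 235 mm against 150/230 given). B's butt now reads about (0.575,−0.50), so it seems to have been knocked; I'll re-measure it later. Grasping A.

```bash
python3 -m jog '0.6 2 -17 0 -10.5;0.6 2 -17 0 -10.5;0.6 2 -17 0 -10.5;0.6 1.5 -17.5 0 -10.5;0.6 0 0 -20 -10.5';python3 -m jog '0.6 0 0 -40 -10.5;0.6 0 0 -40 -10.5;0.6 0 0 -40 -10.5;0.6 0 0 -40 -3;0.6 0 0 0 0';python3 -m jog '0.6 0 0 -30 0;0.6 0 0 -21 0;0.6 0 0 0 0;0 0 0 0 0;0 0 0 0 0'; python3 -m jog '0 0 0 0 0;0 0 0 0 0;0 0 0 20 0;0 0 0 0 0;0 0 0 0 0'
```

```text
time_s: 17.32
tcp_pos: [0.4712, -0.3444, 0.2265]
ee_rot: [[-0.839, -0.545, 0.004], [-0.545, 0.839, -0.002], [-0.002, -0.004, -1.0]]
wrist_force: [-1.0, 0.2, -0.4]
gripper_width: 0.601
gripper_force: 0.0
time_s: 17.95
tcp_pos: [0.4679, -0.3422, 0.0625]
ee_rot: [[-1.0, 0.019, -0.007], [0.019, 1.0, 0.003], [0.007, 0.003, -1.0]]
wrist_force: [0.7, -0.6, -0.0]
gripper_width: 0.599
gripper_force: 0.0
time_s: 18.58
tcp_pos: [0.4708, -0.3443, 0.0159]
ee_rot: [[-1.0, 0.02, 0.003], [0.02, 1.0, -0.001], [-0.003, -0.001, -1.0]]
wrist_force: [-0.9, 0.2, -0.7]
gripper_width: 0.452
gripper_force: 0.0
time_s: 19.2
tcp_pos: [0.4692, -0.3438, 0.0336]
ee_rot: [[-1.0, 0.021, -0.001], [0.021, 1.0, 0.001], [0.001, 0.001, -1.0]]
wrist_force: [0.2, 0.2, -1.3]
gripper_width: 0.269
gripper_force: 30.0
```

```bash
python3 -m jog '0 0 0 50 0;0 0 0 56 0;0 14 46 0 10.5;0 14 46 0 10.5;0 14 46 0 10.5';python3 -m jog '0 14 46 0 10.5;0 14 46 0 10.5;0 14 46 0 10.5;0 17 46 0 10.5;0 17 46 0 10.5';python3 -m jog '0 0 0 0 3;0 0 0 0 0;0 0 0 0 0'
python3 - <<'E'
from h import *
s=r.sense();t=s['tcp_pos'];a=np.radians(-4.2);d=t[:2]-[.561,.0281]
print('rack xy',d@[np.cos(a),np.sin(a)],d@[-np.sin(a),np.cos(a)],t[2],s['gripper_width'],s['ee_rot'][:,1]);shot('wrist','w6.png')
E
```

```text
time_s: 19.82
tcp_pos: [0.5113, -0.2047, 0.1393]
ee_rot: [[-0.861, -0.509, -0.001], [-0.509, 0.861, 0.0], [0.001, 0.001, -1.0]]
wrist_force: [-0.1, -0.3, -0.5]
gripper_width: 0.274
gripper_force: 30.0
time_s: 20.45
tcp_pos: [0.5875, 0.0254, 0.1391]
ee_rot: [[-0.119, -0.993, -0.002], [-0.993, 0.119, -0.0], [0.001, 0.002, -1.0]]
wrist_force: [0.7, -0.3, -0.6]
gripper_width: 0.273
gripper_force: 30.0
time_s: 20.82
tcp_pos: [0.5872, 0.0235, 0.1395]
ee_rot: [[-0.075, -0.997, -0.001], [-0.997, 0.075, -0.0], [0.0, 0.001, -1.0]]
wrist_force: [0.6, -0.4, -0.9]
gripper_width: 0.269
gripper_force: 30.0
rack xy 0.02643447820805677 -0.0027089309960663843 0.1395239056388199 0.26909681432581284 [-0.99721443  0.07457742  0.0012608 ]
```

View pics/w6.png

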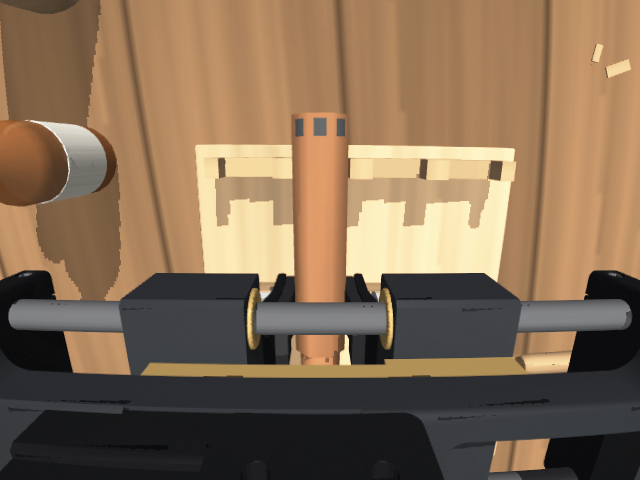

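```bash
python3 -m jog '0 0.5 0 -30 0;0 0 0 -30 0;0 0 0 -15 0;0 0 0 0 0;0 0 0 0 0';python3 -m jog '0 0 0 -4 0;0 0 0 0 0;0 0 0 0 0';python3 -m jog '0 0 0 -4 0;0 0 0 0 0;0 0 0 0 0'
```

```text
time_s: 21.5
tcp_pos: [0.5889, 0.024, 0.0662]
ee_rot: [[-0.073, -0.997, 0.002], [-0.997, 0.073, 0.0], [-0.0, -0.002, -1.0]]
wrist_force: [0.1, -0.3, -0.1]
gripper_width: 0.275
gripper_force: 30.0
time_s: 21.88
tcp_pos: [0.5883, 0.024, 0.0614]
ee_rot: [[-0.073, -0.997, 0.0], [-0.997, 0.073, 0.0], [-0.0, -0.0, -1.0]]
wrist_force: [0.4, -0.3, -1.5]
gripper_width: 0.272
gripper_force: 30.0
time_s: 22.25
tcp_pos: [0.5886, 0.0241, 0.0577]
ee_rot: [[-0.073, -0.997, 0.001], [-0.997, 0.073, 0.0], [-0.0, -0.001, -1.0]]
wrist_force: [-0.4, 0.0, 2.8]
gripper_width: 0.273
gripper_force: 30.0
```

```bash
python3 -m jog '0 0 0 -4 0;0 0 0 0 0;0 0 0 0 0';python3 -m jog '0 0 0 -3 0;0 0 0 0 0;0 0 0 0 0'; python3 -m jog '0 0 0 -3 0;0 0 0 0 0;0 0 0 0 0'
```

```text
time_s: 22.62
tcp_pos: [0.5885, 0.0239, 0.0535]
ee_rot: [[-0.073, -0.997, 0.001], [-0.997, 0.073, 0.0], [-0.0, -0.001, -1.0]]
wrist_force: [-0.0, -0.9, 5.3]
gripper_width: 0.274
gripper_force: 30.0
time_s: 23.0
tcp_pos: [0.5885, 0.024, 0.0522]
ee_rot: [[-0.072, -0.997, 0.001], [-0.997, 0.072, -0.0], [0.0, -0.001, -1.0]]
wrist_force: [-3.6, -0.4, 13.9]
gripper_width: 0.271
gripper_force: 30.0
time_s: 23.38
tcp_pos: [0.5882, 0.0242, 0.051]
ee_rot: [[-0.07, -0.998, 0.001], [-0.998, 0.07, -0.001], [0.001, -0.001, -1.0]]
wrist_force: [-8.6, 2.5, 24.1]
gripper_width: 0.274
gripper_force: 30.0
```

```bash
python3 -m jog '0 -1.5 0 0 0;0 0 0 0 0;0 0 0 0 0';python3 -m jog '0 -1 0 -2 0;0 0 0 0 0;0 0 0 0 0'
python3 - <<'E'
from h import *
c=shot('side'); p=c['pixels'][150:290,190:360,::-1]; cv2.imwrite('pics/s3.png',cv2.resize(p,None,fx=4,fy=4,interpolation=cv2.INTER_CUBIC))
E
```

```text
time_s: 23.75
tcp_pos: [0.5881, 0.0243, 0.051]
ee_rot: [[-0.07, -0.998, 0.004], [-0.998, 0.07, -0.0], [0.0, -0.004, -1.0]]
wrist_force: [-5.9, 1.1, 20.3]
gripper_width: 0.273
gripper_force: 30.0
time_s: 24.12
tcp_pos: [0.5877, 0.025, 0.0482]
ee_rot: [[-0.07, -0.998, 0.005], [-0.998, 0.07, 0.001], [-0.001, -0.005, -1.0]]
wrist_force: [-2.5, 2.8, 12.0]
gripper_width: 0.274
gripper_force: 30.0
```

View pics/s3.png

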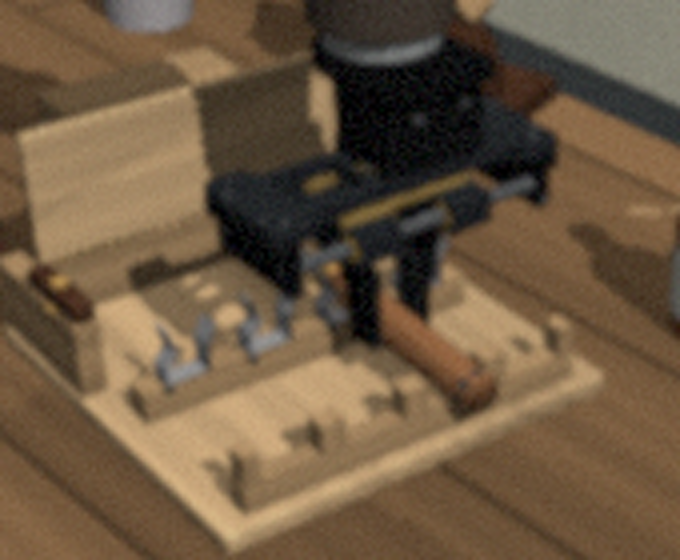

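The gouge sits in notch 3 and the force fell while it went down. Continuing to press.

```bash
python3 -m jog '0 0 0 -2 0;0 0 0 0 0;0 0 0 0 0';python3 -m jog '0 0 0 -2 0;0 0 0 0 0;0 0 0 0 0';python3 -m jog '0.45 0 0 0 0;0.45 0 0 0 0;0.45 0 0 20 0;0.45 0 0 30 0;0 2 25 0 0'; python3 -m jog '0 0 2 0 0;0 0 0 0 0;0 0 0 -20 0;0 0 0 0 0;0 0 0 0 0'
```

```text
time_s: 24.55
tcp_pos: [0.5871, 0.0249, 0.0439]
ee_rot: [[-0.072, -0.997, 0.003], [-0.997, 0.072, 0.001], [-0.001, -0.003, -1.0]]
wrist_force: [0.2, 3.4, 5.3]
gripper_width: 0.269
gripper_force: 30.0
time_s: 24.92
tcp_pos: [0.5871, 0.0249, 0.0438]
ee_rot: [[-0.071, -0.997, 0.004], [-0.997, 0.071, 0.001], [-0.001, -0.004, -1.0]]
wrist_force: [-2.7, 3.1, 16.0]
gripper_width: 0.272
gripper_force: 30.0
time_s: 25.55
tcp_pos: [0.5884, 0.0482, 0.0925]
ee_rot: [[-0.076, -0.997, 0.002], [-0.997, 0.076, 0.0], [-0.001, -0.002, -1.0]]
wrist_force: [0.9, 0.9, -0.6]
gripper_width: 0.399
gripper_force: 0.0
time_s: 26.18
tcp_pos: [0.5877, 0.0505, 0.0712]
ee_rot: [[-0.073, -0.997, -0.0], [-0.997, 0.073, -0.0], [0.0, 0.0, -1.0]]
wrist_force: [-0.0, 0.0, -0.5]
gripper_width: 0.007
gripper_force: 0.0
```

```bash
python3 -m jog '0 0 0 -5 0;0 0 0 0 0;0 0 0 0 0';python3 -m jog '0 0 0 -4 0;0 0 0 0 0;0 0 0 0 0';python3 -m jog '0 0 0 -3 0;0 0 0 0 0;0 0 0 0 0'
```

```text
time_s: 26.55
tcp_pos: [0.5878, 0.051, 0.0663]
ee_rot: [[-0.073, -0.997, 0.0], [-0.997, 0.073, 0.0], [-0.0, -0.0, -1.0]]
wrist_force: [-0.6, -0.1, -0.3]
gripper_width: 0.004
gripper_force: 0.0
time_s: 26.92
tcp_pos: [0.588, 0.0511, 0.0624]
ee_rot: [[-0.073, -0.997, 0.001], [-0.997, 0.073, 0.0], [-0.0, -0.001, -1.0]]
wrist_force: [-0.6, 0.5, 3.3]
gripper_width: 0.008
gripper_force: 1.1
time_s: 27.3
tcp_pos: [0.5885, 0.0511, 0.0621]
ee_rot: [[-0.072, -0.997, 0.003], [-0.997, 0.072, -0.0], [0.0, -0.003, -1.0]]
wrist_force: [-3.5, 1.3, 15.6]
gripper_width: 0.007
gripper_force: 7.6
```

Contact at tip height 54 mm, a firm stop, so the neck is seated. Now gouge B.

```bash
python3 -m jog '0 0 0 60 0;0.6 0 0 60 0;0.6 -15 -45 60 0;0.6 -15 -50 0 0;0.6 -15 -50 0 0';python3 -m jog '0.6 -15 -50 0 0;0.6 -15 -50 0 0;0.6 -15 -50 0 0;0.6 -15 -50 0 0;0.6 -5 -50 0 0';python3 -m jog '0.6 0 0 0 0;0.6 0 0 0 0;0.6 0 0 0 0';python3 -c "
from h import *
shot('wrist','w7.png')"
```

```text
time_s: 27.92
tcp_pos: [0.5447, -0.0867, 0.2286]
ee_rot: [[-0.072, -0.997, 0.001], [-0.997, 0.072, 0.001], [-0.001, -0.001, -1.0]]
wrist_force: [-0.1, 0.1, -0.3]
gripper_width: 0.38
gripper_force: 0.0
time_s: 28.55
tcp_pos: [0.4792, -0.3371, 0.2279]
ee_rot: [[-0.073, -0.997, -0.001], [-0.997, 0.073, 0.001], [-0.001, 0.001, -1.0]]
wrist_force: [0.6, 0.5, 0.5]
gripper_width: 0.596
gripper_force: 0.0
time_s: 28.92
tcp_pos: [0.4805, -0.3348, 0.2281]
ee_rot: [[-0.072, -0.997, -0.0], [-0.997, 0.072, 0.0], [-0.0, 0.0, -1.0]]
wrist_force: [0.0, 0.6, 0.5]
gripper_width: 0.602
gripper_force: 0.0
```

View pics/w7.png

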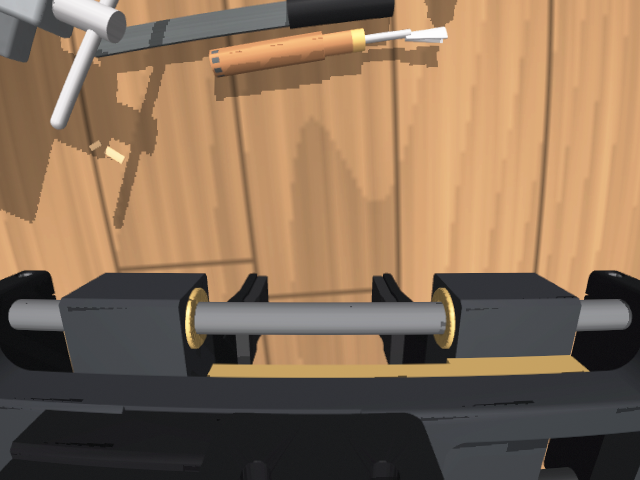

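B now lies next to the file: butt (211,62), ferrule end (364,39), edge (446,36). The file's near edge runs (130,53)–(290,28)–(393,16).

```bash
python3 - <<'E'
from h import *
c=shot('wrist')
b=onz(c,211,62,.012);f=onz(c,364,39,.012);e=onz(c,446,36,.006)
d=(f-b)[:2];L=np.linalg.norm(d);d/=L
print(b,f,e,'L',L,np.linalg.norm((e-b)[:2]),'dir',np.degrees(np.arctan2(d[1],d[0])),'dir2',np.degrees(np.arctan2(*(e-b)[:2][::-1])),'org',b[:2]+.085*d)
o=b[:2]+.085*d;n=np.array([-d[1],d[0]])
for u,v,z in((130,53,.003),(200,43,.003),(285,29,.003),(292,27,.014),(340,22,.014),(393,16,.014)):
    p=onz(c,u,v,z)[:2]; print('file edge',p.round(4),'along',((p-o)@d).round(4),'off',((p-o)@n).round(4))
E
```

```text
[ 0.57844885 -0.49952379  0.012     ] [ 0.42572891 -0.50896081  0.012     ] [ 0.34231091 -0.50925233  0.006     ] L 0.15301123295850724 0.23633825719548057 dir -176.46401808796026 dir2 -177.6408315984837 org [ 0.49361067 -0.50476619]
file edge [ 0.6644 -0.5194] along -0.1696 off 0.0251
file edge [ 0.5899 -0.5211] along -0.0951 off 0.0222
file edge [ 0.5027 -0.5265] along -0.0078 off 0.0222
file edge [ 0.4951 -0.5242] along -0.0003 off 0.0195
file edge [ 0.4484 -0.5253] along 0.0464 off 0.0178
file edge [ 0.3968 -0.5277] along 0.098 off 0.0169
```

B's handle is only ~8 mm from the file, too narrow for a 15 mm finger. The blade end sticks out past the file's handle, so I'll grip it there (x≈0.376) and drag B clear towards +y.

```bash
python3 -m jog '0.55 -17 -29 0 10.5;0.55 -17 -29 0 10.5;0.55 -17 -29 0 10.5;0.55 -17 -29 0 10.5;0.55 -18 -29 0 10.5';python3 -m jog '0.55 -18 -30 -30 10.5;0.55 0 0 -40 10.5;0.55 0 0 -40 10.5;0.55 0 0 -40 10.5;0.55 0 0 -20 2.5';python3 -m jog '0.55 0 0 0 0;0.55 0 0 0 0;0.55 0 0 0 0'
python3 - <<'E'
from h import *
c=shot('wrist','w8.png')
E
```

```text
time_s: 29.65
tcp_pos: [0.3945, -0.4809, 0.2284]
ee_rot: [[0.752, -0.659, 0.0], [-0.659, -0.752, -0.0], [0.0, -0.0, -1.0]]
wrist_force: [0.0, 0.0, 0.4]
gripper_width: 0.55
gripper_force: 0.0
time_s: 30.28
tcp_pos: [0.376, -0.5092, 0.0557]
ee_rot: [[0.999, 0.052, -0.003], [0.052, -0.999, 0.003], [-0.003, -0.003, -1.0]]
wrist_force: [-0.5, -1.6, 0.7]
gripper_width: 0.551
gripper_force: 0.0
time_s: 30.65
tcp_pos: [0.3773, -0.5113, 0.0598]
ee_rot: [[0.999, 0.049, 0.002], [0.049, -0.999, -0.002], [0.002, 0.002, -1.0]]
wrist_force: [-0.0, 0.4, -0.2]
gripper_width: 0.55
gripper_force: 0.0
```

View pics/w8.png

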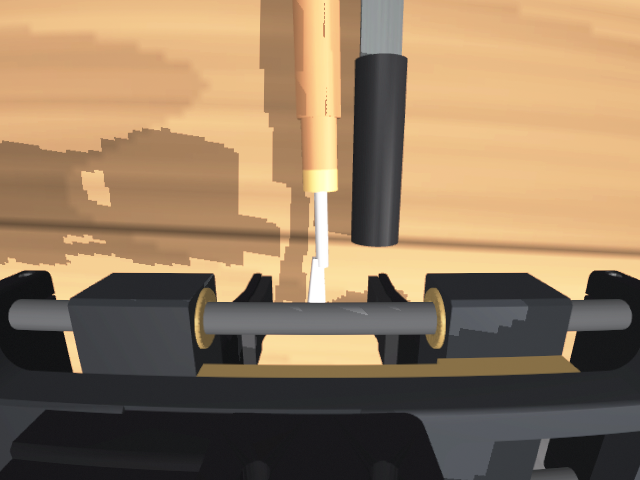

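The blade lies centred between the fingers (317,280), and the file handle's end (375,243) is clear. Descend, grip and drag.

```bash
python3 -m jog '0.55 0 0 -30 0;0.55 0 0 -18 0;0.55 0 0 0 0;0 0 0 0 0;0 0 0 0 0';python3 -m jog '0 0 0 0 0;0 0 0 0 0;0 0 0 0 0;0 0 4 0 0;0 0 8 0 0';python3 -m jog '0 0 15 0 0;0 0 18 0 0;0 0 18 0 0;0 0 17 0 0;0 0 0 0 0';python3 -m jog '0.55 0 0 0 0;0.55 0 0 0 0;0.55 0 0 30 0;0.55 -30 -10 60 0;0.55 -50 0 60 0'; python3 -m jog '0.55 0 0 50 0;0.55 0 0 0 0;0.55 0 0 0 0'
python3 - <<'E'
from h import *
c=shot('wrist','w9.png')
E
```

```text
time_s: 31.32
tcp_pos: [0.3765, -0.5109, 0.0105]
ee_rot: [[0.999, 0.049, 0.0], [0.049, -0.999, -0.0], [0.0, 0.0, -1.0]]
wrist_force: [0.1, 0.0, 0.1]
gripper_width: 0.404
gripper_force: 0.0
time_s: 31.95
tcp_pos: [0.3765, -0.4987, 0.0102]
ee_rot: [[0.999, 0.049, 0.0], [0.049, -0.999, -0.0], [0.0, 0.0, -1.0]]
wrist_force: [-0.9, -1.3, -0.2]
gripper_width: 0.058
gripper_force: 30.1
time_s: 32.58
tcp_pos: [0.3761, -0.4291, 0.0103]
ee_rot: [[0.999, 0.051, -0.001], [0.051, -0.999, 0.001], [-0.001, -0.001, -1.0]]
wrist_force: [-1.2, -1.1, -1.0]
gripper_width: 0.059
gripper_force: 30.0
time_s: 33.2
tcp_pos: [0.3089, -0.4413, 0.1451]
ee_rot: [[0.999, 0.05, 0.001], [0.05, -0.999, -0.001], [0.001, 0.001, -1.0]]
wrist_force: [1.2, -1.3, 0.6]
gripper_width: 0.512
gripper_force: 0.0
time_s: 33.58
tcp_pos: [0.3084, -0.44, 0.1932]
ee_rot: [[0.999, 0.048, 0.0], [0.048, -0.999, 0.001], [0.0, -0.0, -1.0]]
wrist_force: [-0.4, 1.0, -0.4]
gripper_width: 0.553
gripper_force: 0.0
```

View pics/w9.png

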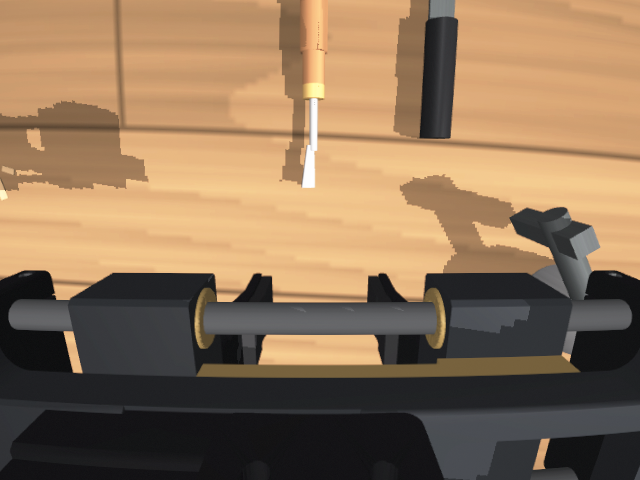

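That view was my 15th picture, one over the allowed 14, so I'll look at no more and measure numerically from here. It shows B clear of the file: ferrule front (314,98), edge (308,187), handle leaving the frame at (314,0).

```bash
python3 - <<'E'
from h import *
c=shot('wrist')
px=c['pixels'];hsv=cv2.cvtColor(px,cv2.COLOR_RGB2HSV).astype(int)
# handle/ferrule axis: saturated pixels in column window, row by row
pts=[]
for v in range(2,96,4):
    row=hsv[v,290:340]; g=np.nonzero((row[:,1]>128)&(row[:,2]>150))[0]+290
    if len(g)>12: pts.append(onz(c,(g.min()+g.max()+1)/2,v,.012)[:2]); 
    if v%16==2: print(v,g.min() if len(g) else None,g.max() if len(g) else None)
w=np.array(pts);mu=w.mean(0);e=np.linalg.svd(w-mu)[2][0]; e*=-np.sign(e[0]); print('dir',np.degrees(np.arctan2(e[1],e[0])))
f=onz(c,314,98,.014)[:2];ed=onz(c,308,187,.006)[:2];print(f,ed,'ferrule-edge',np.linalg.norm(f-ed),'org',f-.065*e,'org from edge',ed-.145*e, 'file end',onz(c,436,138,.014))
E
```

```text
2 302 327
18 303 327
34 303 327
50 304 327
66 304 310
82 304 308
dir -176.72157551143766
[ 0.4261119  -0.42794656] [ 0.34478493 -0.42559672] ferrule-edge 0.08136091606326068 org [ 0.49100552 -0.42422934] org from edge [ 0.48954762 -0.41730445] file end [ 0.39721382 -0.54296388  0.014     ]
```

```bash
python3 -m jog '0.55 45 4 0 0;0.55 45 4 0 0;0.55 46 4 0 0;0.55 46 4 0 0;0.55 0 0 -40 0';python3 -m jog '0.55 0 0 -50 0;0.55 0 0 -40 0;0.55 0 0 -30 0;0.55 0 0 -19 0;0.55 0 0 0 0';python3 -m jog '0 0 0 0 0;0 0 0 0 0;0 0 0 0 0;0 0 0 0 0';python3 -m jog '0 0 0 20 0;0 0 0 20 0;0 0 0 0 0;0 0 0 0 0'
```

```text
time_s: 34.3
tcp_pos: [0.4956, -0.4244, 0.1537]
ee_rot: [[0.999, 0.053, 0.005], [0.053, -0.999, -0.003], [0.004, 0.004, -1.0]]
wrist_force: [-1.0, 0.7, -0.7]
gripper_width: 0.548
gripper_force: 0.0
time_s: 34.92
tcp_pos: [0.4897, -0.4234, 0.0122]
ee_rot: [[0.999, 0.049, -0.004], [0.049, -0.999, 0.002], [-0.004, -0.002, -1.0]]
wrist_force: [-0.4, 0.2, 0.2]
gripper_width: 0.548
gripper_force: 0.0
time_s: 35.42
tcp_pos: [0.4913, -0.4244, 0.0156]
ee_rot: [[0.999, 0.049, 0.002], [0.049, -0.999, -0.001], [0.002, 0.001, -1.0]]
wrist_force: [0.4, 0.4, 2.8]
gripper_width: 0.269
gripper_force: 30.0
time_s: 35.92
tcp_pos: [0.4901, -0.4235, 0.0536]
ee_rot: [[0.999, 0.049, -0.001], [0.049, -0.999, 0.001], [-0.001, -0.001, -1.0]]
wrist_force: [-1.3, 0.7, -0.5]
gripper_width: 0.273
gripper_force: 30.0
```

```bash
python3 -m jog '0 0 0 45 0;0 0 0 41 0;0 -1 50 0 -10.5;0 -1 50 0 -10.5;0 -1 50 0 -10.5';python3 -m jog '0 -1 50 0 -10.5;0 -1 50 0 -10.5;0 -1 50 0 -10.5;0 -1 50 0 -10.5;0 -2 50 0 -10.5';python3 -m jog '0 -2 50 0 -10.5;0 0 5 0 -2.5;0 0 0 0 0;0 0 0 0 0;0 0 0 0 0'
```

```text
time_s: 36.55
tcp_pos: [0.4869, -0.2724, 0.1392]
ee_rot: [[0.874, -0.486, -0.002], [-0.486, -0.874, 0.001], [-0.002, 0.0, -1.0]]
wrist_force: [0.5, 0.7, -0.2]
gripper_width: 0.271
gripper_force: 30.0
time_s: 37.17
tcp_pos: [0.4816, -0.0314, 0.1395]
ee_rot: [[0.18, -0.984, -0.002], [-0.984, -0.18, -0.0], [-0.0, 0.002, -1.0]]
wrist_force: [0.5, 0.1, -1.7]
gripper_width: 0.267
gripper_force: 30.0
time_s: 37.8
tcp_pos: [0.4805, 0.019, 0.1402]
ee_rot: [[-0.032, -0.999, -0.001], [-0.999, 0.032, -0.0], [0.0, 0.001, -1.0]]
wrist_force: [0.1, 0.3, -0.6]
gripper_width: 0.273
gripper_force: 30.0
```

```bash
python3 -m jog '0 -0.8 13 0 -2.4;0 0 0 0 0;0 0 0 0 0'; python3 - <<'E'
from h import *
c=shot('wrist','w10.png')
for f in('pics/w6.png','pics/w10.png'):
    h=cv2.cvtColor(cv2.imread(f),cv2.COLOR_BGR2HSV).astype(int)
    m=((h[...,0]<12)&(h[...,1]>115)&(h[...,2]>120)).astype(np.uint8); m[270:]=0; m[:,:250]=0;m[:,400:]=0
    no,l,st,ce=cv2.connectedComponentsWithStats(m);i=1+np.argmax(st[1:,4]);print(f,st[i],[ (np.nonzero(l[v]==i)[0][[0,-1]]).tolist() for v in(160,200,250) if (l[v]==i).any()])
E
```

```text
time_s: 38.17
tcp_pos: [0.4798, 0.0323, 0.1405]
ee_rot: [[-0.073, -0.997, -0.0], [-0.997, 0.073, -0.0], [0.0, 0.0, -1.0]]
wrist_force: [0.2, -0.7, -2.1]
gripper_width: 0.274
gripper_force: 30.0Traceback (most recent call last):
  File "<stdin>", line 6, in <module>
    return _wrapfunc(a, 'argmax', axis=axis, out=out, **kwds)
    return bound(*args, **kwds)
ValueError: attempt to get argmax of an empty sequence
```

```bash
python3 - <<'E'
from h import *
for f in('pics/w6.png','pics/w10.png'):
    h=cv2.cvtColor(cv2.imread(f),cv2.COLOR_BGR2HSV).astype(int)
    print(f,h[200,320]); m=((h[...,2]<115)&(h[...,1]<120)).astype(np.uint8); m[180:]=0;m[:60]=0;m[:,:270]=0;m[:,370:]=0
    no,l,st,ce=cv2.connectedComponentsWithStats(m);print([(st[i].tolist()) for i in range(1,no) if st[i][4]>40])
    for v in(150,200,250):
        row=h[v,270:370]; g=np.nonzero((row[:,0]<14)&(row[:,1]>125))[0]+270; print(v,g[[0,-1]] if len(g) else None)
E
```

```text
pics/w6.png [ 13 134 224]
[[295, 119, 8, 18, 138], [314, 119, 12, 16, 178], [337, 119, 8, 18, 137]]
150 [293 347]
200 [294 346]
250 [295 345]
pics/w10.png [ 13 133 226]
[[295, 121, 8, 18, 140], [314, 121, 12, 17, 204], [337, 121, 7, 18, 120]]
150 [293 347]
200 [293 346]
250 [295 345]
```

B is held exactly as A was (butt within 2 px). Lower and press.

```bash
python3 -m jog '0 0 0 -35 0;0 0 0 -30 0;0 0 0 -10 0;0 0 0 -6 0;0 0 0 0 0';python3 -m jog '0 0 0 -4 0;0 0 0 0 0;0 0 0 -3 0;0 0 0 0 0;0 0 0 0 0';python3 -m jog '0 0 0 -3 0;0 0 0 0 0;0 0 0 0 0'
```

```text
time_s: 38.85
tcp_pos: [0.4809, 0.033, 0.0602]
ee_rot: [[-0.073, -0.997, 0.002], [-0.997, 0.073, 0.001], [-0.001, -0.002, -1.0]]
wrist_force: [1.5, -0.5, -1.9]
gripper_width: 0.27
gripper_force: 30.0
time_s: 39.48
tcp_pos: [0.4806, 0.033, 0.0533]
ee_rot: [[-0.073, -0.997, 0.002], [-0.997, 0.073, 0.001], [-0.001, -0.002, -1.0]]
wrist_force: [-0.2, 0.1, 4.2]
gripper_width: 0.27
gripper_force: 30.0
time_s: 39.85
tcp_pos: [0.4802, 0.0333, 0.0516]
ee_rot: [[-0.071, -0.997, 0.001], [-0.997, 0.071, 0.0], [-0.0, -0.001, -1.0]]
wrist_force: [-5.4, 1.6, 16.8]
gripper_width: 0.272
gripper_force: 30.0
```

```bash
python3 -m jog '0 -1.5 0 -2 0;0 0 0 0 0;0 0 0 0 0';python3 -m jog '0 0 0 -2 0;0 0 0 0 0;0 0 0 0 0';python3 -m jog '0 0 0 -2 0;0 0 0 0 0;0 0 0 0 0'
```

```text
time_s: 40.22
tcp_pos: [0.4799, 0.0337, 0.0498]
ee_rot: [[-0.07, -0.998, 0.004], [-0.998, 0.07, 0.001], [-0.001, -0.004, -1.0]]
wrist_force: [-2.5, 3.2, 15.6]
gripper_width: 0.275
gripper_force: 30.0
time_s: 40.6
tcp_pos: [0.4796, 0.0338, 0.0466]
ee_rot: [[-0.072, -0.997, 0.003], [-0.997, 0.072, 0.001], [-0.001, -0.003, -1.0]]
wrist_force: [-0.6, 3.5, 6.1]
gripper_width: 0.272
gripper_force: 30.0
time_s: 40.98
tcp_pos: [0.4795, 0.0337, 0.0448]
ee_rot: [[-0.072, -0.997, 0.003], [-0.997, 0.072, 0.001], [-0.001, -0.003, -1.0]]
wrist_force: [-0.5, 3.5, 9.7]
gripper_width: 0.271
gripper_force: 30.0
```

Release, then press at the neck as a check, as with A.

```bash
python3 -m jog '0.45 0 0 0 0;0.45 0 0 0 0;0.45 0 0 20 0;0.45 0 0 30 0;0 2 18 0 0'; python3 -m jog '0 0 0 0 0;0 0 0 0 0;0 0 0 -20 0;0 0 0 -8 0;0 0 0 0 0';python3 -m jog '0 0 0 -4 0;0 0 0 0 0;0 0 0 0 0';python3 -m jog '0 0 0 -3 0;0 0 0 0 0;0 0 0 0 0'
```

```text
time_s: 41.6
tcp_pos: [0.481, 0.0508, 0.0949]
ee_rot: [[-0.075, -0.997, 0.003], [-0.997, 0.075, 0.001], [-0.001, -0.003, -1.0]]
wrist_force: [0.8, -0.3, -0.1]
gripper_width: 0.395
gripper_force: 0.0
time_s: 42.22
tcp_pos: [0.4797, 0.0503, 0.0646]
ee_rot: [[-0.073, -0.997, -0.002], [-0.997, 0.073, -0.001], [0.001, 0.002, -1.0]]
wrist_force: [-0.6, -0.8, 0.4]
gripper_width: 0.007
gripper_force: 0.0
time_s: 42.6
tcp_pos: [0.4811, 0.0509, 0.0623]
ee_rot: [[-0.073, -0.997, 0.002], [-0.997, 0.073, 0.0], [-0.001, -0.002, -1.0]]
wrist_force: [-0.4, -0.4, 5.8]
gripper_width: 0.002
gripper_force: 2.7
time_s: 42.98
tcp_pos: [0.4815, 0.0509, 0.0621]
ee_rot: [[-0.071, -0.997, 0.003], [-0.997, 0.071, -0.0], [-0.0, -0.003, -1.0]]
wrist_force: [-6.7, -0.9, 26.3]
gripper_width: 0.001
gripper_force: 12.7
```

Same firm stop at 54 mm: seated. Rising, then a numeric check of both ferrules and the guard.

```bash
python3 -m jog '0 0 0 60 0;0 0 -30 60 0;0 0 -60 60 0;0 0 -40 0 0;0 0 0 0 0'; python3 - <<'E'
from h import *
a=np.radians(-4.2);X=np.array([np.cos(a),np.sin(a)]);Y=np.array([-X[1],X[0]]);O=np.array([.561,.0281])
def w(x,y,z): return np.r_[O+x*X+y*Y,z]
for nm in('side','top'):
    c=shot(nm);h=cv2.cvtColor(c['pixels'],cv2.COLOR_RGB2HSV).astype(int)
    for x in(-.081,.027):
        e=np.array(proj(c,w(x,.059,.042))); u,v=e.round().astype(int)
        m=(h[v-10:v+11,u-12:u+13]); k=(m[...,0]>=17)&(m[...,0]<28)&(m[...,1]>130)&(m[...,2]>110); q=np.argwhere(k)
        mm=np.array([.002])
        print(nm,x,'expect',e.round(1),'ferrule px',(q[:,::-1].mean(0)+[u-12,v-10]).round(1) if len(q) else None,len(q))
        e=proj(c,w(x,-.085,.042)); print('  butt expect',np.round(e,1)); u,v=np.round(e).astype(int)
        m=h[v-10:v+11,u-14:u+15]; k=(m[...,0]<14)&(m[...,1]>140)&(m[...,2]>90); q=np.argwhere(k); print('   handle px box',(q.min(0)[::-1]+[u-14,v-10]).tolist() if len(q) else None,(q.max(0)[::-1]+[u-14,v-10]).tolist() if len(q) else None,len(q))
E
```

```text
time_s: 43.6
tcp_pos: [0.4799, -0.0631, 0.2189]
ee_rot: [[-0.077, -0.997, 0.001], [-0.997, 0.077, 0.001], [-0.001, -0.001, -1.0]]
wrist_force: [-0.4, -0.1, -0.7]
gripper_width: 0.006
gripper_force: 0.0
side -0.081 expect [233.4 236. ] ferrule px [232.2 233.2] 4
  butt expect [268.5 265.4]
   handle px box [255, 255] [270, 265] 37
side 0.027 expect [273.  221.3] ferrule px None 0
  butt expect [309.8 247.8]
   handle px box [296, 238] [312, 247] 37
top -0.081 expect [253.1 292.3] ferrule px [251.9 293.4] 32
  butt expect [314.1 298.4]
   handle px box None None 0
top 0.027 expect [257.8 246.6] ferrule px [257.2 247.8] 33
  butt expect [318.6 252.4]
   handle px box [306, 250] [314, 252] 11
```

Both ferrules project within ~1 px of the clip positions. Next, fold the guard: go behind it at rack x −40 and push it over with closed fingers.

```bash
python3 -m jog '0 9.5 50.5 0 0;0 9.5 50.5 0 0;0 9.5 50.5 0 0;0 9.5 50.5 0 0;0 9.5 50.5 0 0';python3 -m jog '0 9 50.5 0 0;0 0 0 0 0;0 0 0 -40 0;0 0 0 -40 0;0 0 0 -16 0';python3 -m jog '0 0 0 0 0;0 0 0 0 0'
```

```text
time_s: 44.32
tcp_pos: [0.5273, 0.194, 0.2179]
ee_rot: [[-0.071, -0.997, -0.001], [-0.997, 0.071, -0.001], [0.001, 0.001, -1.0]]
wrist_force: [0.8, -0.1, -0.1]
gripper_width: 0.003
gripper_force: 0.0
time_s: 44.95
tcp_pos: [0.535, 0.2406, 0.1199]
ee_rot: [[-0.073, -0.997, -0.004], [-0.997, 0.073, -0.003], [0.003, 0.004, -1.0]]
wrist_force: [0.3, -0.3, 0.4]
gripper_width: 0.001
gripper_force: 0.0
time_s: 45.2
tcp_pos: [0.5378, 0.2422, 0.1242]
ee_rot: [[-0.073, -0.997, 0.003], [-0.997, 0.073, 0.001], [-0.002, -0.003, -1.0]]
wrist_force: [0.1, -0.5, 0.5]
gripper_width: 0.003
gripper_force: 0.0
```

```bash
python3 -m jog '0 -1 -14 0 0;0 -1 -14 0 0;0 -1 -14 0 0;0 -1 -13 0 0;0 -1 -13 0 0';python3 -m jog '0 -1 -13 0 0;0 0 0 0 0;0 -1 -10 0 0;0 -1 -10 0 0;0 0 0 0 0';python3 -m jog '0 0 0 -12 0;0 0 0 -12 0;0 0 0 -12 0;0 0 0 0 0;0 0 0 0 0'
```

```text
time_s: 45.82
tcp_pos: [0.5318, 0.1726, 0.1227]
ee_rot: [[-0.073, -0.997, 0.0], [-0.997, 0.073, -0.0], [-0.0, -0.0, -1.0]]
wrist_force: [0.2, 1.5, -0.4]
gripper_width: 0.003
gripper_force: 0.6
time_s: 46.45
tcp_pos: [0.5286, 0.1397, 0.1226]
ee_rot: [[-0.074, -0.997, -0.001], [-0.997, 0.074, -0.0], [0.001, 0.001, -1.0]]
wrist_force: [-0.2, -0.6, 0.5]
gripper_width: 0.006
gripper_force: 0.2
time_s: 47.08
tcp_pos: [0.5289, 0.1408, 0.0864]
ee_rot: [[-0.073, -0.997, -0.0], [-0.997, 0.073, -0.0], [0.0, 0.0, -1.0]]
wrist_force: [0.1, 0.4, -0.3]
gripper_width: 0.004
gripper_force: 0.0
```

```bash
python3 -m jog '0 0 -5 -8 0;0 0 -5 -6 0;0 0 0 0 0;0 0 0 0 0';python3 -m jog '0 0 0 -5 0;0 0 0 0 0;0 0 0 0 0';python3 -m jog '0 0 0 -3 0;0 0 0 0 0;0 0 0 0 0'
```

```text
time_s: 47.58
tcp_pos: [0.5288, 0.1304, 0.0725]
ee_rot: [[-0.073, -0.997, -0.0], [-0.997, 0.073, -0.0], [0.0, 0.0, -1.0]]
wrist_force: [0.8, 0.0, -0.2]
gripper_width: 0.005
gripper_force: 0.0
time_s: 47.95
tcp_pos: [0.5288, 0.1307, 0.0675]
ee_rot: [[-0.073, -0.997, -0.0], [-0.997, 0.073, -0.0], [0.0, 0.0, -1.0]]
wrist_force: [0.1, 0.5, -0.0]
gripper_width: 0.009
gripper_force: 0.0
time_s: 48.32
tcp_pos: [0.5291, 0.1307, 0.0663]
ee_rot: [[-0.072, -0.997, 0.001], [-0.997, 0.072, -0.0], [-0.0, -0.001, -1.0]]
wrist_force: [-3.7, 0.6, 9.8]
gripper_width: 0.001
gripper_force: 5.0
```

The guard stopped at tip height 58 mm, so it is fully shut. Now the near button: grip and turn crosswise.

```bash
python3 -m jog '0.4 0 0 35 0;0.5 0 0 30 0;0.5 -40 8 0 0;0.5 -40 9 0 0;0.5 0 0 0 0';python3 -m jog '0.5 0 0 -30 0;0.5 0 0 -25 0;0.5 0 0 -3 0;0.5 0 0 0 0;0.5 0 0 0 0'
```

```text
time_s: 48.95
tcp_pos: [0.4465, 0.1474, 0.1298]
ee_rot: [[-0.071, -0.997, -0.001], [-0.997, 0.071, -0.0], [0.0, 0.001, -1.0]]
wrist_force: [-0.1, 0.9, -0.2]
gripper_width: 0.46
gripper_force: 0.0
time_s: 49.58
tcp_pos: [0.4497, 0.148, 0.0725]
ee_rot: [[-0.073, -0.997, 0.002], [-0.997, 0.073, 0.001], [-0.001, -0.002, -1.0]]
wrist_force: [-0.0, -0.6, 0.4]
gripper_width: 0.502
gripper_force: 0.0
```

```bash
python3 -m jog '0 0 0 0 0;0 0 0 0 0;0 0 0 0 0;0 0 0 0 0;0 0 0 0 10';python3 -m jog '0 0 0 0 10;0 0 0 0 10;0 0 0 0 10;0 0 0 0 10;0 0 0 0 10';python3 -m jog '0 0 0 0 10;0 0 0 0 10;0 0 0 0 8;0 0 0 0 0;0 0 0 0 0'
```

```text
time_s: 50.2
tcp_pos: [0.4485, 0.1476, 0.0716]
ee_rot: [[0.106, -0.994, -0.001], [-0.994, -0.106, -0.0], [0.0, 0.001, -1.0]]
wrist_force: [-2.1, 0.4, 1.8]
gripper_width: 0.159
gripper_force: 30.0
time_s: 50.82
tcp_pos: [0.4492, 0.1481, 0.0717]
ee_rot: [[0.83, -0.557, 0.001], [-0.557, -0.83, 0.001], [0.0, -0.001, -1.0]]
wrist_force: [1.2, 2.3, -0.6]
gripper_width: 0.159
gripper_force: 30.0
time_s: 51.45
tcp_pos: [0.4494, 0.1485, 0.0717]
ee_rot: [[0.994, -0.11, 0.002], [-0.11, -0.994, 0.002], [0.001, -0.002, -1.0]]
wrist_force: [-0.4, 6.3, -0.7]
gripper_width: 0.155
gripper_force: 30.0
```

Near button is at ≈1.53. Now the far one.

```bash
python3 -m jog '0.5 0 0 0 0;0.5 0 0 0 0;0.5 0 0 30 0;0.5 0 0 30 -4;0.5 30 -2 0 -10.5';python3 -m jog '0.5 30 -2 0 -10.5;0.5 30 -2 0 -10.5;0.5 30 -2 0 -10.5;0.5 30 -2 0 -10.5;0.5 30 -2 0 -10.5';python3 -m jog '0.5 30 -2 0 -10.5;0.5 29 -2 0 -10.5;0.5 0 0 0 0;0.5 0 0 0 0;0.5 0 0 0 0'
```

```text
time_s: 52.08
tcp_pos: [0.479, 0.1456, 0.1343]
ee_rot: [[0.934, -0.357, 0.003], [-0.357, -0.934, 0.002], [0.002, -0.003, -1.0]]
wrist_force: [-0.1, -0.2, -0.3]
gripper_width: 0.493
gripper_force: 0.0
time_s: 52.7
tcp_pos: [0.6292, 0.1347, 0.1311]
ee_rot: [[0.282, -0.959, -0.002], [-0.959, -0.282, -0.001], [0.001, 0.002, -1.0]]
wrist_force: [0.7, 0.0, -0.2]
gripper_width: 0.502
gripper_force: 0.0
time_s: 53.32
tcp_pos: [0.687, 0.1315, 0.1317]
ee_rot: [[-0.072, -0.997, -0.001], [-0.997, 0.072, -0.0], [0.0, 0.001, -1.0]]
wrist_force: [-0.5, -0.4, -0.2]
gripper_width: 0.498
gripper_force: 0.0
```

```bash
python3 -m jog '0.5 1.5 0 -30 0;0.5 0 0 -25 0;0.5 0 0 -5 0;0.5 0 0 0 0;0 0 0 0 0';python3 -m jog '0 0 0 0 0;0 0 0 0 0;0 0 0 0 0;0 0 0 0 -10;0 0 0 0 -10';python3 -m jog '0 0 0 0 -10;0 0 0 0 -10;0 0 0 0 -10;0 0 0 0 -10;0 0 0 0 -10';python3 -m jog '0 0 0 0 -10;0 0 0 0 -8;0 0 0 0 0;0 0 0 0 0'
```

```text
time_s: 53.95
tcp_pos: [0.6901, 0.1319, 0.0733]
ee_rot: [[-0.073, -0.997, 0.003], [-0.997, 0.073, 0.001], [-0.001, -0.002, -1.0]]
wrist_force: [0.8, 0.3, 0.1]
gripper_width: 0.448
gripper_force: 0.0
time_s: 54.58
tcp_pos: [0.6886, 0.1315, 0.0718]
ee_rot: [[-0.415, -0.91, -0.002], [-0.91, 0.415, -0.001], [0.001, 0.001, -1.0]]
wrist_force: [-1.9, 0.1, 1.2]
gripper_width: 0.154
gripper_force: 30.0
time_s: 55.2
tcp_pos: [0.6899, 0.13, 0.0718]
ee_rot: [[-0.964, -0.267, 0.0], [-0.267, 0.964, -0.002], [0.0, -0.002, -1.0]]
wrist_force: [2.6, -5.5, -0.7]
gripper_width: 0.153
gripper_force: 30.0
time_s: 55.7
tcp_pos: [0.69, 0.1292, 0.0718]
ee_rot: [[-0.999, 0.039, 0.0], [0.039, 0.999, -0.003], [-0.0, -0.003, -1.0]]
wrist_force: [2.2, -6.1, -0.1]
gripper_width: 0.155
gripper_force: 30.0
```

```bash
python3 -m jog '0.5 0 0 0 0;0.5 0 0 0 0;0.5 0 0 40 0;0.5 0 0 60 0;0.5 -20 -50 40 0';python3 -m jog '0.5 -40 -45 20 0;0.5 -40 -45 20 0;0.5 -40 -45 0 0;0.5 -40 -45 0 0;0.5 -40 -45 0 0';python3 -m jog '0.5 -20 -40 0 0;0.5 -20 -40 0 0;0.5 0 0 0 0;0.5 0 0 0 0'
python3 - <<'E'
from h import *
a=np.radians(-4.2);X=np.array([np.cos(a),np.sin(a)]);Y=np.array([-X[1],X[0]]);O=np.array([.5595,.0281])
w=lambda x,y,z:np.r_[O+x*X+y*Y,z]
c=shot('top');px=c['pixels'];med=cv2.medianBlur(px,3)
def s(x,y,z): u,v=np.round(proj(c,w(x,y,z))).astype(int); return med[v,u].tolist()
for x0 in(-.12,.12):
    print('button',x0,'cross',s(x0-.022,.112,.073),s(x0+.022,.112,.073),'length',s(x0,.134,.073),s(x0,.09,.073))
print('knob',s(0,.106,.08),'guard',s(.04,.106,.058),s(-.06,.14,.058))
e=np.array(proj(c,w(0,.106,.074)));u,v=e.round().astype(int);q=np.argwhere(px[v-9:v+10,u-9:u+10,0]<110);print('knob expect',e,'got',q.mean(0)[::-1]+[u-9,v-9],len(q))
h=cv2.cvtColor(px,cv2.COLOR_RGB2HSV).astype(int)
for x in(-.081,.027):
    e=np.array(proj(c,w(x,.059,.042)));u,v=e.round().astype(int);m=h[v-8:v+9,u-8:u+9];q=np.argwhere((m[...,0]>=17)&(m[...,0]<28)&(m[...,1]>130)&(m[...,2]>110));print('ferrule',e.round(1),q.mean(0)[::-1]+[u-8,v-8],len(q))
E
```

```text
time_s: 56.32
tcp_pos: [0.6724, 0.0876, 0.2118]
ee_rot: [[-0.999, 0.034, 0.005], [0.034, 0.999, 0.001], [-0.005, 0.001, -1.0]]
wrist_force: [0.2, -0.9, 0.2]
gripper_width: 0.494
gripper_force: 0.0
time_s: 56.95
tcp_pos: [0.4705, -0.1394, 0.2487]
ee_rot: [[-0.999, 0.037, 0.001], [0.037, 0.999, 0.0], [-0.001, 0.0, -1.0]]
wrist_force: [0.1, -0.8, 0.1]
gripper_width: 0.504
gripper_force: 0.0
time_s: 57.45
tcp_pos: [0.4321, -0.2184, 0.2485]
ee_rot: [[-0.999, 0.038, 0.001], [0.038, 0.999, 0.0], [-0.001, 0.0, -1.0]]
wrist_force: [0.8, 1.0, 0.4]
gripper_width: 0.498
gripper_force: 0.0
button -0.12 cross [101, 70, 50] [82, 59, 41] length [196, 156, 111] [201, 160, 114]
button 0.12 cross [106, 72, 49] [99, 68, 46] length [197, 157, 111] [200, 160, 113]
knob [96, 68, 47] guard [226, 192, 139] [160, 131, 94]
knob expect [234.12997263 256.47792831] got [234. 257.] 37
ferrule [253.1 293. ] [251.93548387 293.4516129 ] 31
ferrule [257.8 247.2] [257.17142857 247.82857143] 35
```

All confirmed: both buttons crosswise, knob at its shut position, both ferrules in place. Handing in.

```bash
python3 -c "
from station import r
print(r.finish_job())"
```

```text
the job is handed in; nothing more can be done
None
```

The job is handed in, with no verdict returned: by my own checks both gouges are clipped in (places 1 and 3), the guard is shut and both turnbuttons are crosswise, but I viewed 15 pictures, one over the limit of 14.

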